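# Put the short film rolls away in the archive drawer

## Robot

A 6-joint arm with a two-finger parallel gripper is mounted at the origin on the work surface. World frame = base frame: x ahead of the robot, y to its left, z up, the work surface at z = 0. Lengths are in mm, angles in rad, forces in N, time in s.
With the tool pointing down it reaches from about 300 to 775 mm from the base axis. Payload 14.6 kg.
Tool frame: the origin (TCP) lies between the finger pads; the fingertips stand 8 mm ahead of it and the grasp point (between the pads) lies 11 mm behind it; y points along the fingers, x is the direction in which the jaws open and shut, and the axes are right-handed (so a half turn about y gives the same grasp; the last joint's range is limited). The gripper opens to 94 mm and grips with 3 to 60 N. Pads are 16 mm wide; open, the fingers measure 119 mm over their backs; the gripper's body (75 mm by 177 mm) begins 78 mm behind the grasp point.
Start: joints at [1.23, 0.3, 1.521, -0, 1.321, -0.067], TCP at [148.713, 529.503, 213.446] pointing down, gripper open.
Joint ranges: [-3.03, 3.03], [-0.79, 2.21], [0.23, 2.52], [-1.04, 4.18], [0, 3.07], [-2.55, 2.55]. Speed limits (rad/s): [2.22, 2.22, 2.57, 3.14, 3.14, 3.14].

## Interface

Orientations are given as [roll, pitch, yaw] about the fixed x, y, z axes, in that order (R = Rz(yaw) Ry(pitch) Rx(roll)).
In Python, from cell import read_state, imaging, order gives the robot as it stands. The module is installed in compiled form; this text tells all that it offers.
- The arm moves only by the shell command python3 -m handwheel 'ROWS' [FORCE]. ROWS is JSON, a list that holds one entry, the list of rows, each a list of 7 numbers: the shift along the tool's x, y, z in mm, then the turn, a rotation vector about the tool's x, y, z in degrees, then the opening, from -1 (shut) to 1 (fully open), so that 0 is half open. A call has 1 to 5 rows; each row is the pose to reach, as a shift and turn from the pose measured when the call began, along the tool's axes at that moment; what a row does not reach only later rows make up. A row lasts 1/12 s, in which the tool goes at most 41.7 mm and 7.16 degrees, less where a joint would pass 70% of its speed; a pose out of reach is approached as far as the arm can. A call with a gripper value outside its range is refused whole. The fingers move at their own pace and stop on an object; FORCE is the grip in N (left out, the last holds). Time passes only in rows, so rows that repeat a pose let the fingers close. It gives the time, the measured TCP pose, the force and the opening at its end, in the units of the state.
- read_state(): the state, without advancing time (a new reading comes with each control period).
- imaging.camera(name): name is "scene" or "top" or "wrist"; returns (picture, depth): 384x512x3 uint8, red, green, blue; 384x512 float32, mm along the optical axis (not along the pixel's ray), 0 where there is no reading.
- imaging.get_calibration(name): a dict with "mtx" (3x3 intrinsics, pixels), "dist" ([k1, k2, p1, p2, k3] as OpenCV has them; the pictures are not rectified), "world_from_camera" (4x4, takes a point from camera to world coordinates); the wrist camera has in their place "hand_eye" (4x4, takes a point from camera to tool coordinates, whose origin is the TCP and whose axes are the tool frame's). Camera axes: x right, y down, z forward; pixel columns grow to the right and rows downward; lengths in mm; the calibration is good to about 2 mm. A picture is of the moment at which its call begins: read the wrist's pose just before it. get_calibration takes no time and is no camera call.
- order.sign_off(): hands the job in, once; it reports no verdict.
The state is a dict: "clock": time; "joints": joint angles; "qd": joint speeds; "effort": joint torques, N m; "eef_pos": TCP position; "eef_rot": TCP orientation; "wrist_force": force on the tool from outside, world axes, zero at the start; "moment": the same for the moment, N m; "finger_gap": finger opening in mm.
Only numpy, scipy, OpenCV 4.12 (cv2) and the standard library are available. Lean on these libraries where they do the work, as an engineer would, in place of code of your own. Each camera call takes 0.05 s, during which the arm holds its last target.

## Task

Open the drawer of the grey cabinet, take out the glass magnifier that was left in it and stand it on the red felt pad, then lay every small blue-cored film roll flat in the drawer's blue bay and every yellow-cored one flat in its yellow bay, and push the drawer fully home without slamming it. Film and glass are delicate: grip them lightly, with about 10 N, never over 20 N a finger, and leave the other things on the bench where they are.

Things in the scene. Friction and masses are not known exactly. Their poses are not given: they have to be found in the camera images.
- cabinet: low grey steel cabinet, 300 deep (x) x 360 wide (y) x 92 mm high, fixed; origin at the middle of its front lower edge, on the bench; its front, with the green drawer, faces its own -x, towards the robot; two large film rolls are stored on its top, fixed, 70 mm high
- drawer (a joint): how far the drawer is pulled out, m: 0 fully home, 0.2 at the stop; it slides along the cabinet's own -x with about 2 N of friction
- handle (a point): middle of the drawer's steel bar handle, a round bar 10 mm thick and 120 mm long along the cabinet's y, 40 mm in front of the green front panel and 26 mm below the cabinet's top; take it from above; moves with the drawer
- blue_bay (a point): drawer's left bay (cabinet's +y side, blue tab and floor): point on its floor, midway across, at the inner face of the front panel; x into the drawer (away from the robot), z up. Bay 250 mm long, 156 wide (y -78 to 78), side walls 42 high, front panel 62 high (15 thick), floor 16 above the bench. Drawer at 0.2: the first 179 mm are uncovered. Moves with the drawer
- yellow_bay (a point): the same for the drawer's right bay (cabinet's -y side, yellow tab and yellow floor)
- magnifier: glass dome magnifier, black round base with a clear dome, 50 mm diameter, 28 mm high (grip its straight side, the lowest 20 mm), about 110 g; origin at the centre of its underside, z up; starts inside the closed drawer, in the blue bay; delicate: over 20 N a finger (40 N both together) breaks it, so grip at about 10 N
- pad: square felt pad, red on black rubber, 100 x 100 x 4 mm, fixed on the bench; origin at the centre of its underside
- blue1: small roll of brown film, 48 mm diameter, 35 mm high, about 90 g, lying flat on the bench with a blue core showing on both faces; origin at its centre, z along its axis; delicate: gripped with more than 20 N a finger (40 N both together) it is crushed, so grip at about 10 N. Not all rolls are present
- blue2: small roll of brown film, 48 mm diameter, 35 mm high, about 90 g, lying flat on the bench with a blue core showing on both faces; origin at its centre, z along its axis; delicate: gripped with more than 20 N a finger (40 N both together) it is crushed, so grip at about 10 N. Not all rolls are present
- blue3: small roll of brown film, 48 mm diameter, 35 mm high, about 90 g, lying flat on the bench with a blue core showing on both faces; origin at its centre, z along its axis; delicate: gripped with more than 20 N a finger (40 N both together) it is crushed, so grip at about 10 N. Not all rolls are present
- yellow1: small roll of brown film, 48 mm diameter, 35 mm high, about 90 g, lying flat on the bench with a yellow core showing on both faces; origin at its centre, z along its axis; delicate: gripped with more than 20 N a finger (40 N both together) it is crushed, so grip at about 10 N. Not all rolls are present
- yellow2: small roll of brown film, 48 mm diameter, 35 mm high, about 90 g, lying flat on the bench with a yellow core showing on both faces; origin at its centre, z along its axis; delicate: gripped with more than 20 N a finger (40 N both together) it is crushed, so grip at about 10 N. Not all rolls are present
- yellow3: small roll of brown film, 48 mm diameter, 35 mm high, about 90 g, lying flat on the bench with a yellow core showing on both faces; origin at its centre, z along its axis; delicate: gripped with more than 20 N a finger (40 N both together) it is crushed, so grip at about 10 N. Not all rolls are present
- big_roll: bystander: large brown film roll with a cream core, 110 mm diameter, 35 mm high; origin under its centre
- tall_stack: bystander: stack of three large film rolls, 120 mm diameter, 105 mm high; origin under its centre
- red_core: bystander: empty red plastic core (ring), 50 mm diameter, 20 mm high; origin under its centre
- splicer: bystander: film splicer, 60 x 140 mm, 54 mm high; origin under its centre
- tape_dispenser: bystander: black tape dispenser, 60 x 130 mm, 80 mm high; origin under its centre
There are look-alikes about, which are no part of the job. What is shaped like the yellow3 but pink or turquoise is not meant.

How it is judged (in metres and radians):
On the way, in this order (a step that is already met when the one before it is completed fails the run):
1. the drawer is pulled open (value of joint drawer above 0.15 m), for 0.2 s.
2. magnifier on its pad and every roll in its bay, the drawer still open (value of joint drawer above 0.1 m and x of blue1 in the frame of blue_bay between 0.018 and 0.24 m and y of blue1 in the frame of blue_bay between -0.06 and 0.06 m and z of each of blue1, blue2, blue3 in the frame of blue_bay below 0.026 m and angle between the z axis of each of blue1, blue2, blue3 and the z axis of blue_bay, either way round below 0.2 rad and x of blue2 in the frame of blue_bay between 0.018 and 0.24 m and y of blue2 in the frame of blue_bay between -0.06 and 0.06 m and x of blue3 in the frame of blue_bay between 0.018 and 0.24 m and y of blue3 in the frame of blue_bay between -0.06 and 0.06 m and x of yellow1 in the frame of yellow_bay between 0.018 and 0.24 m and y of yellow1 in the frame of yellow_bay between -0.06 and 0.06 m and z of each of yellow1, yellow2, yellow3 in the frame of yellow_bay below 0.026 m and angle between the z axis of each of yellow1, yellow2, yellow3 and the z axis of yellow_bay, either way round below 0.2 rad and x of yellow2 in the frame of yellow_bay between 0.018 and 0.24 m and y of yellow2 in the frame of yellow_bay between -0.06 and 0.06 m and x of yellow3 in the frame of yellow_bay between 0.018 and 0.24 m and y of yellow3 in the frame of yellow_bay between -0.06 and 0.06 m and x of magnifier in the frame of pad between -0.04 and 0.04 m and y of magnifier in the frame of pad between -0.04 and 0.04 m and z of magnifier in the frame of pad below 0.01 m and angle between magnifier's own z axis and vertical below 0.2 rad), for 0.2 s.
At the end, for the whole second after the job is handed in: The drawer is home (within 12 mm), every roll present lies flat (within 0.2 rad) on the floor of the bay of its core's colour, and the magnifier stands upright on the pad (its centre within 40 mm of the pad's middle along each side), at rest (value of joint drawer below 0.012 m and x of blue1 in the frame of blue_bay between 0.018 and 0.24 m and y of blue1 in the frame of blue_bay between -0.06 and 0.06 m and z of each of blue1, blue2, blue3 in the frame of blue_bay below 0.026 m and angle between the z axis of each of blue1, blue2, blue3 and the z axis of blue_bay, either way round below 0.2 rad and x of blue2 in the frame of blue_bay between 0.018 and 0.24 m and y of blue2 in the frame of blue_bay between -0.06 and 0.06 m and x of blue3 in the frame of blue_bay between 0.018 and 0.24 m and y of blue3 in the frame of blue_bay between -0.06 and 0.06 m and x of yellow1 in the frame of yellow_bay between 0.018 and 0.24 m and y of yellow1 in the frame of yellow_bay between -0.06 and 0.06 m and z of each of yellow1, yellow2, yellow3 in the frame of yellow_bay below 0.026 m and angle between the z axis of each of yellow1, yellow2, yellow3 and the z axis of yellow_bay, either way round below 0.2 rad and x of yellow2 in the frame of yellow_bay between 0.018 and 0.24 m and y of yellow2 in the frame of yellow_bay between -0.06 and 0.06 m and x of yellow3 in the frame of yellow_bay between 0.018 and 0.24 m and y of yellow3 in the frame of yellow_bay between -0.06 and 0.06 m and x of magnifier in the frame of pad between -0.04 and 0.04 m and y of magnifier in the frame of pad between -0.04 and 0.04 m and z of magnifier in the frame of pad below 0.01 m and angle between magnifier's own z axis and vertical below 0.2 rad and linear speed of magnifier below 0.03 m/s); the robot touches nothing.
It fails at once if a film roll was squeezed with more than 40 N by the two fingers together (contact force between the fingers and blue1 above 40 N or contact force between the fingers and blue2 above 40 N or contact force between the fingers and blue3 above 40 N or contact force between the fingers and yellow1 above 40 N or contact force between the fingers and yellow2 above 40 N or contact force between the fingers and yellow3 above 40 N).
It fails at once if the glass magnifier was squeezed with more than 40 N by the two fingers together (contact force between the fingers and magnifier above 40 N).
It fails at once if the drawer was slammed shut (faster than 0.4 m/s) (velocity of joint drawer below -0.4 m/s).
It fails at once if a bystander was moved by more than 50 mm (distance of any of big_roll, tall_stack, red_core, splicer, tape_dispenser from where it was at the start of the episode above 0.05 m).
Of blue1, blue2, blue3, yellow1, yellow2, yellow3 only 4 to 6 are there at a start; the rules pass over those that are not, and their reading is None.
At some moment in a run one of blue1, blue2, blue3, yellow1, yellow2, yellow3 may be knocked a few centimetres aside while the robot is not near it.
Once in a run the grip may slacken for a moment while it holds something.
It also fails if it takes over 210 s, if anything falls off the work surface, if the arm or the gripper's body presses on something with over 40 N, if the wrist force passes 120 N, or if a joint passes its speed limit or range.

## Working session

There is one attempt and no reset: what is moved stays moved. The work goes in short steps, Python scripts to look and compute and a shell command to move; the robot and the scene stay as the last step left them, time stands still between calls to the robot, and variables do not carry over. Pictures are saved under pics/ and viewed, and the job is handed in when it is done.

```bash
mkdir -p pics; cat > h.py <<'E'
import numpy as np, cv2
from cell import read_state, imaging, order
from scipy.spatial.transform import Rotation as R
def snap(name,fn=None):
    s=read_state(); im,d=imaging.camera(name); c=imaging.get_calibration(name)
    if name=='wrist':
        T=np.eye(4);T[:3,:3]=R.from_euler('xyz',s['eef_rot']).as_matrix();T[:3,3]=s['eef_pos']
        W=T@np.array(c['hand_eye'])
    else: W=np.array(c['world_from_camera'])
    if fn: cv2.imwrite('pics/'+fn+'.png',im[:,:,::-1])
    return im,d,np.array(c['mtx']),np.array(c['dist']),W
def ray(u,v,K,D,W):
    p=cv2.undistortPoints(np.array([[[u,v]]],float),K,D)[0,0]
    return W[:3,3],W[:3,:3]@np.array([p[0],p[1],1])
def onz(u,v,z,K,D,W):
    o,r=ray(u,v,K,D,W);return o+r*(z-o[2])/r[2]
def pt(u,v,d,K,D,W):
    o,r=ray(u,v,K,D,W);return o+r*d[int(round(v)),int(round(u))]
def tool():
    s=read_state();return np.array(s['eef_pos']),R.from_euler('xyz',s['eef_rot'])
def go(p,yaw=None):
    "shift in tool axes to world p (mm) "
    o,r=tool();m=r.as_matrix();print('tcp',o.round(1),'x axis yaw',np.degrees(np.arctan2(m[1,0],m[0,0])).round(1))
    print('shift',(m.T@(np.array(p)-o)).round(1))
E
python3 - <<'E'
from h import *
print(read_state())
for n in('scene','top','wrist'):
    im,d,K,D,W=snap(n,n+'0');print(n,K.round(1).tolist(),W.round(3).tolist())
E
```

```text
{'clock': 0.0, 'joints': array([ 1.23040852e+00,  3.00475946e-01,  1.52161340e+00, -1.16531627e-05,
        1.32071027e+00, -6.66051873e-02]), 'qd': array([-0.00024709, -0.00059666,  0.00030781, -0.00056308, -0.00256274,
        0.00035416]), 'effort': array([ 4.98035715e-04, -5.31775725e+01, -3.52765381e+01,  7.09727174e-02,
        2.41203932e-02, -4.43341730e-05]), 'eef_pos': array([148.62433324, 529.25767046, 212.87000002]), 'eef_rot': array([-1.57072726e+00,  1.20503713e-03,  1.29701664e+00]), 'wrist_force': array([ 0.27945581, -0.10617986,  0.28187604]), 'moment': array([-0.01294991, -0.02855603, -0.02575893]), 'finger_gap': 94.34292332967159}
scene [[463.4, 0.0, 255.1], [0.0, 463.4, 197.7], [0.0, 0.0, 1.0]] [[-0.795, 0.373, -0.478, 1185.066], [0.606, 0.497, -0.621, 795.366], [0.006, -0.783, -0.622, 935.058], [0.0, 0.0, 0.0, 1.0]]
top [[384.6, 0.0, 254.7], [0.0, 384.6, 191.5], [0.0, 0.0, 1.0]] [[0.025, -0.996, 0.089, 410.777], [-0.999, -0.024, 0.021, -72.352], [-0.019, -0.089, -0.996, 1400.789], [0.0, 0.0, 0.0, 1.0]]
wrist [[338.1, 0.0, 254.8], [0.0, 338.1, 196.4], [0.0, 0.0, 1.0]] [[0.27, 0.937, 0.223, 85.119], [0.963, -0.262, -0.063, 547.408], [-0.0, 0.232, -0.973, 383.486], [0.0, 0.0, 0.0, 1.0]]
```

View pics/scene0.png

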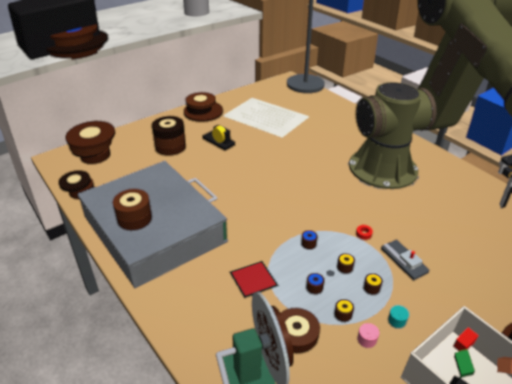

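View pics/top0.png

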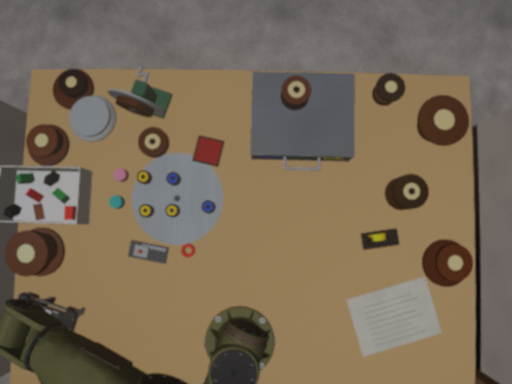

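View pics/wrist0.png

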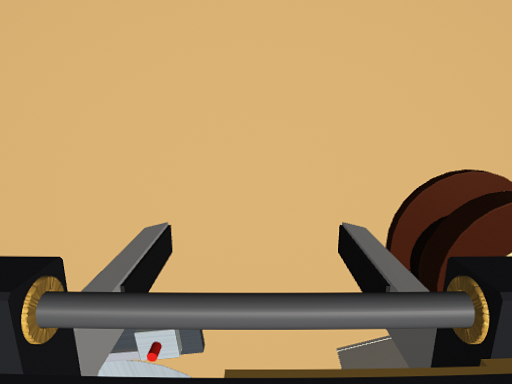

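```bash
cat > det.py <<'E'
from h import *
def blobs(im,lo,hi,a=8,b=2000):
    hsv=cv2.cvtColor(im,cv2.COLOR_RGB2HSV);m=cv2.inRange(hsv,lo,hi)
    n,l,st,c=cv2.connectedComponentsWithStats(m)
    return [(c[i].round(1),st[i,4]) for i in range(1,n) if a<=st[i,4]<=b]
BL=((105,130,50),(130,255,255));YE=((24,150,120),(34,255,255));RD=((174,120,60),(180,255,255))
def rolls(cam='top',z=35):
    im,d,K,D,W=snap(cam)
    for nm,(lo,hi) in(('blue',BL),('yellow',YE)):
        for c,a in blobs(im,lo,hi):
            print(nm,c,a,'z%d'%z,onz(*c,z,K,D,W).round(0)[:2],'depthpt',pt(*c,d,K,D,W).round(0))
E
python3 - <<'E'
from det import *
im,d,K,D,W=snap('top')
rolls();rolls('scene')
for u,v in((200,230),(180,197),(230,230),(208,151),(120,174),(117,202),(285,157),(319,157),(284,168),(320,168),(253,157),(353,158),(253,73),(353,73),(297,92),(302,163),(302,168),(150,250),(188,250)):print(u,v,pt(u,v,d,K,D,W).round(0))
cv2.imwrite('pics/top1.png',cv2.resize(im[60:270,100:370],None,fx=2.9,fy=2.8,interpolation=cv2.INTER_CUBIC)[:,:,::-1])
E
```

```text
blue [172.3 177.9] 62 z35 [575. 255.] depthpt [575. 255.  36.]
blue [207.5 206. ] 61 z35 [477. 124.] depthpt [476. 123.  43.]
yellow [142.5 176.1] 66 z35 [579. 364.] depthpt [579. 364.  35.]
yellow [171.5 210. ] 69 z35 [459. 253.] depthpt [459. 253.  35.]
yellow [144.7 210.2] 68 z35 [456. 350.] depthpt [456. 351.  33.]
yellow [377.9 236.8] 88 z35 [ 382. -482.] depthpt [ 383. -468.   83.]
blue [343.9   4.2] 376 z35 [-1346. -1480.] depthpt [ -823. -1010.   221.]
blue [73.9 29.3] 45 z35 [  375. -2118.] depthpt [  593. -1335.   277.]
blue [309.2 235.3] 91 z35 [475. 126.] depthpt [476. 127.  36.]
blue [315.1 279.1] 122 z35 [574. 258.] depthpt [576. 259.  37.]
yellow [220.6 130.7] 81 z35 [ 349. -511.] depthpt [ 388. -451.   77.]
yellow [346.1 259.1] 81 z35 [459. 256.] depthpt [460. 257.  37.]
yellow [373.3 279.6] 90 z35 [456. 352.] depthpt [456. 352.  36.]
yellow [344.2 306.1] 124 z35 [578. 366.] depthpt [579. 366.  36.]
200 230 [390. 153.   1.]
180 197 [509. 231.   1.]
230 230 [393.  44.  -0.]
208 151 [682. 134.   1.]
120 174 [584. 446.  40.]
117 202 [483. 452.  38.]
285 157 [ 653. -147.   71.]
319 157 [ 656. -266.   72.]
284 168 [ 614. -144.   71.]
320 168 [ 628. -280.    3.]
253 157 [655. -34.  45.]
353 158 [ 668. -401.    1.]
253 73 [951. -27.  86.]
353 73 [ 956. -381.   93.]
297 92 [ 856. -178.  164.]
302 163 [ 645. -214.   -0.]
302 168 [ 615. -207.   72.]
150 250 [314. 329.  16.]
188 250 [317. 194.  -0.]
```

View pics/top1.png

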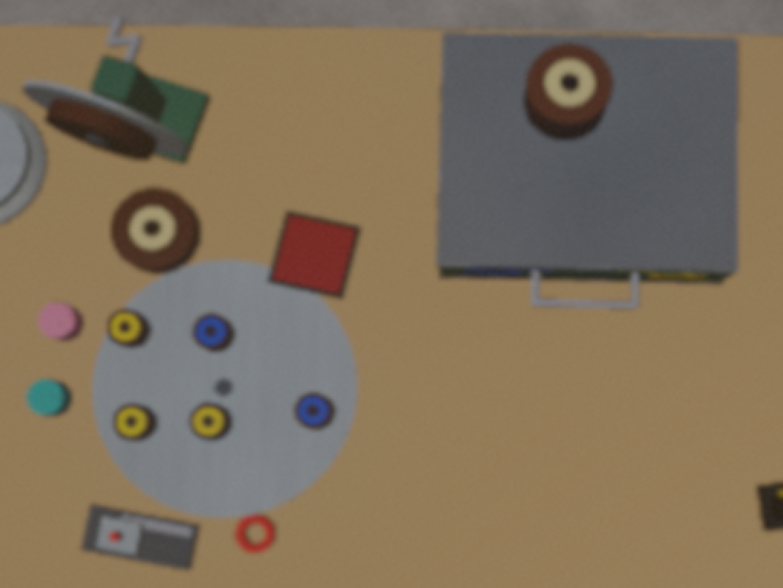

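```bash
python3 - <<'E'
from det import *
im,d,K,D,W=snap('top')
f=lambda u,v:(u/2.9+100,v/2.8+60)
for n,(u,v),z in(('FL',(439,268),92),('FR',(737,270),92),('BR',(738,40),92),('BL',(443,36),92),('hL',(535,303),66),('hR',(637,304),66)):
    print(n,onz(*f(u,v),z,K,D,W).round(1))
im,d,K,D,W=snap('scene','s')
hsv=cv2.cvtColor(im,cv2.COLOR_RGB2HSV)
for u,v in((214,198),(193,181)):print(onz(u,v,66,K,D,W).round(1), pt(u,v,d,K,D,W).round(1))
# red pad
for n in('top','scene'):
    im,d,K,D,W=snap(n);hsv=cv2.cvtColor(im,cv2.COLOR_RGB2HSV);m=cv2.inRange(hsv,(170,140,60),(180,255,255))|cv2.inRange(hsv,(0,170,60),(4,255,255))
    cs,_=cv2.findContours(m,0,2)
    for c in cs:
        if cv2.contourArea(c)>150:
            r=cv2.minAreaRect(c);p=[onz(*q,4,K,D,W) for q in cv2.boxPoints(r)];print(n,r[0],np.mean(p,0).round(1),np.array(p).round(0)[:,:2].tolist())
cv2.imwrite('pics/s1.png',cv2.resize(im[140:290,60:260],None,fx=4,fy=4,interpolation=cv2.INTER_CUBIC)[:,:,::-1])
E
python3 -m handwheel '[[[0,-40,0,0,7,0,-0.3],[0,-60,0,0,14,0,-0.3],[0,-60,0,0,21,0,-0.3],[0,-60,0,0,28,0,-0.3],[0,-60,0,0,35,0,-0.3]]]' 10
```

```text
FL [651.2 -29.8  92. ]
FR [ 656.9 -383.8   92. ]
BR [ 951.4 -386.2   92. ]
BL [948.6 -26.8  92. ]
hL [ 614.2 -146.    66. ]
hR [ 615.8 -269.    66. ]
[ 617.7 -145.4   66. ] [ 624.  -134.8   75.8]
[ 623.4 -257.7   66. ] [ 625.2 -254.3   68.8]
top (208.26470947265625, 149.94119262695312) [685.7 133.2   4. ] [[655.0, 181.0], [734.0, 165.0], [716.0, 85.0], [637.0, 102.0]]
scene (465.75006103515625, 339.7500305175781) [396.6 611.2   4. ] [[430.0, 594.0], [358.0, 593.0], [364.0, 629.0], [435.0, 629.0]]
scene (253.64962768554688, 278.0364685058594) [680.4 136.2   4. ] [[714.0, 85.0], [613.0, 103.0], [650.0, 188.0], [745.0, 168.0]]
clock: 0.92
eef_pos: [148.7, 529.5, 273.8]
eef_rot: [-1.57, -0.001, 0.68]
wrist_force: [0.1, 0.3, -0.7]
finger_gap: 64.1
```

View pics/s1.png

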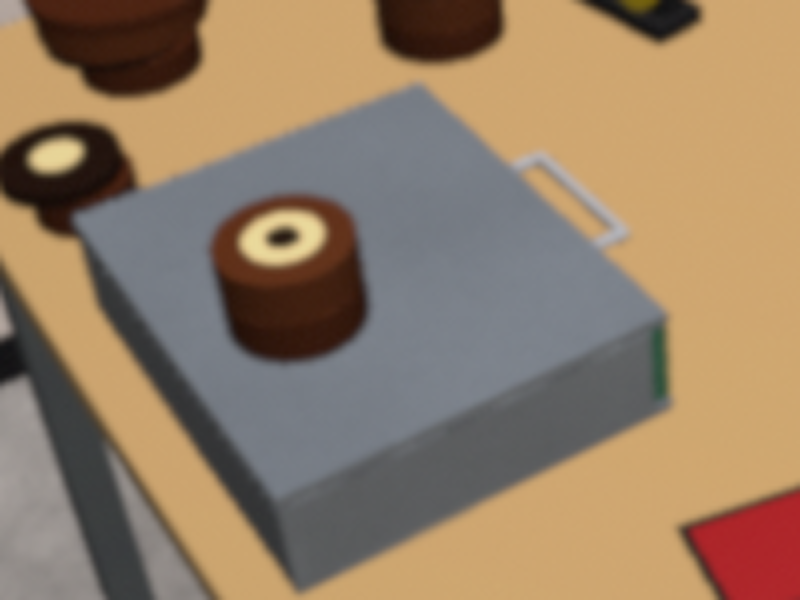

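```bash
python3 -c "
from h import *
go((400,200,250))"
```

```text
tcp [148.7 529.5 273.8] x axis yaw 39.0
shift [ -11.9   23.6 -414.3]
```

```bash
python3 -m handwheel '[[[-6,10,-40,0,7,0,-0.5],[-8,15,-80,0,14,0,-0.5],[-10,20,-120,0,21,0,-0.5],[-10,20,-160,0,28,0,-0.5],[-11,20,-200,0,35,0,-0.5]]]' 10; python3 -c "
from h import *
go((560,-207,200))"
```

```text
clock: 1.33
eef_pos: [266.5, 365.5, 253.5]
eef_rot: [-1.57, -0.0, 0.064]
wrist_force: [0.3, 0.3, 1.0]
finger_gap: 30.4
tcp [266.5 365.5 253.5] x axis yaw 3.6
shift [ 256.4   53.3 -590. ]
```

```bash
python3 -m handwheel '[[[17,4,-37,0,2,0,-0.36],[34,8,-74,0,3,0,-0.36],[51,12,-111,0,3,0,-0.36],[68,16,-148,0,3,0,-0.36],[85,18,-185,0,3,0,-0.36]]]' 10; python3 -m handwheel '[[[17,4,-37,0,0,0,-0.36],[34,8,-74,0,0,0,-0.36],[51,12,-111,0,0,0,-0.36],[68,16,-148,0,0,0,-0.36],[85,18,-185,0,0,0,-0.36]]]';python3 -m handwheel '[[[17,4,-37,0,0,0,-0.36],[34,8,-74,0,0,0,-0.36],[51,12,-111,0,0,0,-0.36],[68,16,-148,0,0,0,-0.36],[75,18,-185,0,0,0,-0.36]]]'; python3 -c "
from h import *
im,*c=snap('wrist','w1')
go((615,-207,55))"
```

```text
clock: 1.75
eef_pos: [363.5, 184.3, 235.4]
eef_rot: [-1.57, -0.001, 0.011]
wrist_force: [0.3, 0.2, -0.2]
finger_gap: 30.3
clock: 2.17
eef_pos: [450.9, -1.8, 217.1]
eef_rot: [-1.57, -0.001, 0.011]
wrist_force: [0.2, 0.6, 0.2]
finger_gap: 29.7
clock: 2.58
eef_pos: [528.9, -188.0, 198.3]
eef_rot: [-1.57, -0.0, 0.011]
wrist_force: [0.1, 0.5, -0.1]
finger_gap: 30.1
tcp [ 528.8 -193.1  197.7] x axis yaw 0.5
shift [ 86.2 142.7 -14.5]
```

View pics/w1.png

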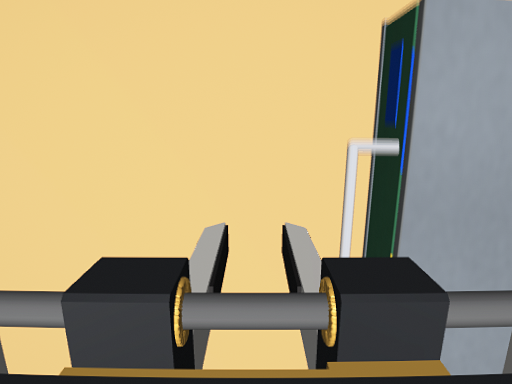

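```bash
python3 -c "
from h import *
im,d,K,D,W=snap('wrist')
for u,v in((352,146),(349,200),(346,250)):print(onz(u,v,68,K,D,W).round(1),pt(u,v,d,K,D,W).round(1))
print(onz(384,22,92,K,D,W),pt(419,5,d,K,D,W),pt(404,160,d,K,D,W))"
```

```text
[ 615.3 -151.3   68. ] [ 615.  -151.1   69.4]
[ 616.2 -200.5   68. ] [ 615.7 -200.1   69.7]
[ 617.1 -249.6   68. ] [ 616.2 -248.4   71. ]
[626.54428382 -55.17549496  92.        ] [656.5067954  -39.63124502  82.65153403] [ 656.74527653 -161.31171745   82.62039524]
```

```bash
python3 -m handwheel '[[[35,10,-10,0,-0.5,0,-0.36],[70,40,-14,0,-0.5,0,-0.36],[87,70,-14,0,-0.5,0,-0.36],[87,80,-14,0,-0.5,0,-0.36],[87,80,-14,0,-0.5,0,-0.36]]]'; python3 -c "
from h import *
go((616,-207,55))"
```

```text
clock: 3.1
eef_pos: [614.0, -202.3, 113.9]
eef_rot: [-1.568, 0.006, 0.017]
wrist_force: [0.2, -0.6, 0.1]
finger_gap: 30.3
tcp [ 614.  -202.3  113.9] x axis yaw 1.0
shift [ 2.3 58.9 -4.9]
```

```bash
python3 -m handwheel '[[[2,20,-5,0,0,0,-0.36],[2,40,-5,0,0,0,-0.36],[2,58,-5,0,0,0,-0.36],[2,58,-5,0,0,0,-0.36],[2,58,-5,0,0,0,-0.36]]]'; python3 -m handwheel '[[[0,0,0,0,0,0,-0.8],[0,0,0,0,0,0,-0.8],[0,0,0,0,0,0,-0.9],[0,0,0,0,0,0,-0.9],[0,0,0,0,0,0,-0.9]]]' 30
```

```text
clock: 3.52
eef_pos: [615.6, -207.1, 57.7]
eef_rot: [-1.568, 0.005, 0.017]
wrist_force: [0.6, -0.3, 0.2]
finger_gap: 30.2
clock: 3.93
eef_pos: [615.7, -207.2, 59.1]
eef_rot: [-1.569, 0.005, 0.017]
wrist_force: [-4.8, 0.7, 8.8]
finger_gap: 9.0
```

```bash
for i in 1 ; do python3 -m handwheel '[[[-5,0,0,0,0,0,-0.9],[-15,0,0,0,0,0,-0.9],[-28,0,0,0,0,0,-0.9],[-40,0,0,0,0,0,-0.9],[-52,0,0,0,0,0,-0.9]]]';python3 -m handwheel '[[[-12,0,0,0,0,0,-0.9],[-24,0,0,0,0,0,-0.9],[-36,0,0,0,0,0,-0.9],[-48,0,0,0,0,0,-0.9],[-60,0,0,0,0,0,-0.9]]]';python3 -m handwheel '[[[-12,0,0,0,0,0,-0.9],[-24,0,0,0,0,0,-0.9],[-36,0,0,0,0,0,-0.9],[-46,0,0,0,0,0,-0.9],[-54,0,0,0,0,0,-0.9]]]'; done; python3 -c "
from h import *
snap('top','t2')
go((419,-210,59))"
```

```text
clock: 4.35
eef_pos: [562.9, -207.3, 59.2]
eef_rot: [-1.567, 0.005, 0.017]
wrist_force: [2.6, 4.8, -4.0]
finger_gap: 9.0
clock: 4.77
eef_pos: [501.9, -207.3, 59.2]
eef_rot: [-1.566, 0.005, 0.017]
wrist_force: [2.4, 7.5, -5.8]
finger_gap: 8.9
clock: 5.18
eef_pos: [446.7, -207.3, 59.2]
eef_rot: [-1.564, 0.006, 0.017]
wrist_force: [2.3, 6.5, -6.8]
finger_gap: 8.9
tcp [ 445.7 -207.4   59.2] x axis yaw 0.9
shift [-26.8   0.3  -2.2]
```

View pics/t2.png

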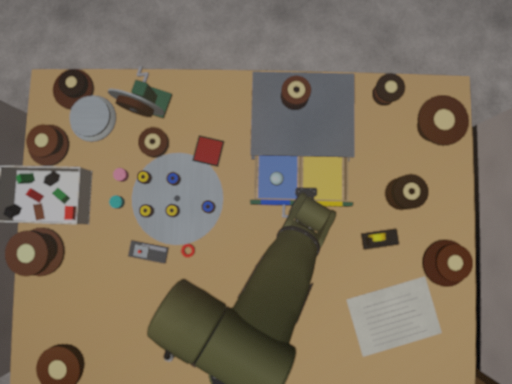

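```bash
python3 -m handwheel '[[[-10,0,0,0,0,0,-0.9],[-19,0,0,0,0,0,-0.9],[-25,0,0,0,0,0,-0.9],[-26,0,0,0,0,0,-0.9],[-26,0,0,0,0,0,-0.9]]]';python3 -m handwheel '[[[0,0,0,0,0,0,-0.4],[0,0,0,0,0,0,-0.4],[0,0,0,0,0,0,-0.4],[0,-30,0,0,0,0,-0.4],[0,-70,0,0,0,0,-0.4]]]' 10;python3 -m handwheel '[[[0,-40,0,0,0,0,-0.4],[0,-80,0,0,0,0,-0.4],[0,-110,0,0,0,0,-0.4],[0,-130,0,0,0,0,-0.4],[0,-130,0,0,0,0,0]]]'; python3 -c "
from h import *
im,d,K,D,W=snap('top')
cv2.imwrite('pics/t3.png',cv2.resize(im[130:230,220:380],None,fx=5,fy=5,interpolation=cv2.INTER_CUBIC)[:,:,::-1])
snap('wrist','w3')
go((419,-210,59))"
```

```text
clock: 5.65
eef_pos: [419.1, -207.3, 59.1]
eef_rot: [-1.563, 0.008, 0.016]
wrist_force: [-1.7, 5.8, -4.6]
finger_gap: 8.9
clock: 6.07
eef_pos: [418.6, -207.3, 128.0]
eef_rot: [-1.561, 0.013, 0.016]
wrist_force: [0.8, -0.1, 0.2]
finger_gap: 28.4
clock: 6.48
eef_pos: [421.6, -209.4, 262.6]
eef_rot: [-1.565, 0.006, 0.016]
wrist_force: [0.8, -1.0, 0.1]
finger_gap: 31.9
tcp [ 420.5 -208.7  258.1] x axis yaw 0.9
shift [  0.9 199.1  -3.1]
```

View pics/t3.png

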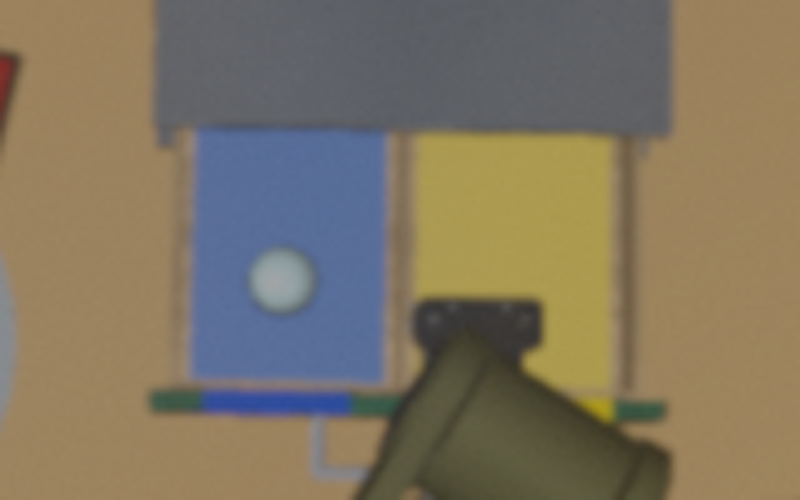

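View pics/w3.png

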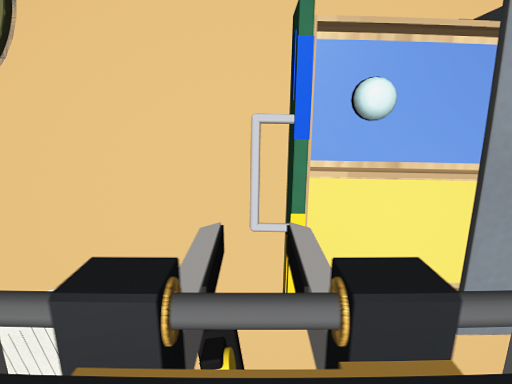

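```bash
python3 -c "
from h import *
im,d,K,D,W=snap('wrist')
hsv=cv2.cvtColor(im,cv2.COLOR_RGB2HSV);m=cv2.inRange(hsv,(70,5,120),(100,80,255));m[150:]=0;m[:50]=0;m[:,:330]=0;m[:,420:]=0
n,l,st,c=cv2.connectedComponentsWithStats(m);print(st[1:],c[1:])
i=1+np.argmax(st[1:,4]);x,y,w,h=st[i,:4]
print(pt(*c[i],d,K,D,W))
for z in(26,36):print(z,onz(x+w/2-.5,y+h/2-.5,z,K,D,W),[onz(u,v,z,K,D,W).round(1)[:2] for u,v in((x,c[i][1]),(x+w,c[i][1]),(c[i][0],y),(c[i][0],y+h))])
P=[pt(u,v,d,K,D,W) for v,u in zip(*np.where(l==i))];P=np.array(P);print(P.mean(0),P.max(0),P.min(0))
for u,v in((308,20),(303,210),(298,150),(400,168),(400,100),(400,36)):print(u,v,pt(u,v,d,K,D,W).round(0))
im,d,K,D,W=snap('top');print(onz(276.6,186.2,35,K,D,W))
"
```

```text
[[ 356   77   42   43 1354]] [[376.64180207  98.3323486 ]]
[ 551.723087   -118.17923582   43.34785096]
26 [ 557.34143725 -116.67456129   26.        ] [array([ 533.7, -117.6]), array([ 582.3, -116.4]), array([555.5, -93.5]), array([ 559.7, -141.5])]
36 [ 553.99407828 -117.33996577   36.        ] [array([ 530.9, -118.2]), array([ 578.4, -117.1]), array([552.2, -94.8]), array([ 556.3, -141.5])]
[ 552.79708929 -117.99064549   40.07607395] [577.4581266  -94.07874902 429.22672749] [ 422.36697658 -143.50544845   23.86303961]
308 20 [468. -48.  76.]
303 210 [ 472. -238.   77.]
298 150 [ 464. -174.   76.]
400 168 [ 598. -199.   14.]
400 100 [ 589. -118.   16.]
400 36 [582. -46.  14.]
[ 553.47527109 -120.76616441   35.        ]
```

```bash
python3 -c "
from h import *
go((554,-118.5,27))"; python3 -m handwheel '[[[30,8,20,0,0,0,0.4],[60,25,40,0,0,0,0.4],[90,60,60,0,0,0,0.4],[120,90,80,0,0,0,0.4],[133,120,87,0,0,0,0.4]]]' 10; python3 -m handwheel '[[[0,15,0,0,0,0,0.4],[0,20,0,0,0,0,0.4],[0,20,0,0,0,0,0.4]]]';python3 -c "
from h import *
snap('wrist','w4')
go((554,-118.5,27))"
```

```text
tcp [ 420.  -208.4  256.7] x axis yaw 0.9
shift [138.7 228.8  85.2]
clock: 7.1
eef_pos: [549.1, -117.7, 138.2]
eef_rot: [-1.56, 0.014, 0.017]
wrist_force: [-0.6, -0.6, 0.7]
finger_gap: 65.8
clock: 7.35
eef_pos: [547.8, -117.2, 116.1]
eef_rot: [-1.559, 0.018, 0.017]
wrist_force: [-0.0, -0.4, 0.4]
finger_gap: 65.7
tcp [ 548.4 -117.7  118. ] x axis yaw 1.0
shift [ 6.9 90.9 -1.9]
```

View pics/w4.png

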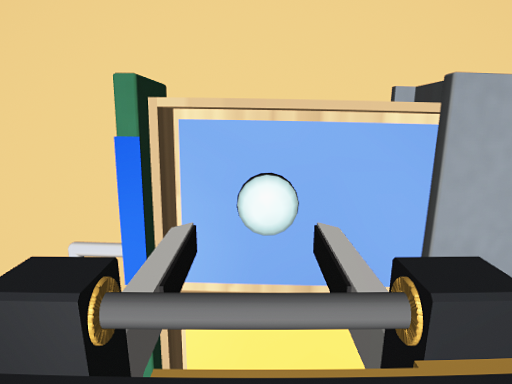

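```bash
cat >> h.py <<'E'
def go(p,yaw=None):
    o,r=tool();m=r.as_matrix();y0=np.degrees(np.arctan2(m[1,0],m[0,0]))
    if yaw is None:yaw=y0
    t=R.from_euler('xyz',[-np.pi/2,0,np.radians(yaw)])
    print('tcp',o.round(1),'yaw',y0.round(1),'gap',round(read_state()['finger_gap'],1),'shift',(m.T@(np.array(p)-o)).round(1),'turn',np.degrees((r.inv()*t).as_rotvec()).round(1))
E
python3 -c "
from h import *
go((554,-118.5,27),1)"
```

```text
tcp [ 548.4 -117.7  118. ] yaw 1.0 gap 66.1 shift [ 6.9 90.9 -1.9] turn [-0.7 -0.  -0.9]
```

```bash
python3 -m handwheel '[[[7,25,-2,-0.7,0,-0.9,0.4],[7,50,-2,-0.7,0,-0.9,0.4],[7,75,-2,-0.7,0,-0.9,0.4],[7,88,-2,-0.7,0,-0.9,0.4],[7,91,-2,-0.7,0,-0.9,0.4]]]' 10; python3 -c "
from h import *
go((554,-118.5,27),1)"
```

```text
clock: 7.82
eef_pos: [553.3, -119.2, 26.2]
eef_rot: [-1.571, 0.0, 0.016]
wrist_force: [-0.1, 0.7, -0.1]
finger_gap: 65.8
tcp [ 553.3 -119.2   26.2] yaw 0.9 gap 65.8 shift [ 0.7 -0.8  0.6] turn [ 0.  -0.1 -0. ]
```

```bash
python3 -m handwheel '[[[0,0,0,0,0,0,0.2],[0,0,0,0,0,0,0.1],[0,0,0,0,0,0,0],[0,0,0,0,0,0,-0.1],[0,0,0,0,0,0,-0.1]]]' 10;  python3 -m handwheel '[[[0,-3,0,0,0,0,-0.1],[0,-10,0,0,0,0,-0.1],[0,-25,0,0,0,0,-0.1],[0,-45,0,0,0,0,-0.1],[0,-65,0,0,0,0,-0.1]]]' 10;python3 -c "
from h import *
snap('wrist','w5')
go((683,134.5,60),1)"
```

```text
clock: 8.23
eef_pos: [554.2, -119.7, 28.0]
eef_rot: [-1.572, -0.002, 0.016]
wrist_force: [-1.2, -2.0, 7.5]
finger_gap: 50.0
clock: 8.65
eef_pos: [553.9, -119.5, 94.3]
eef_rot: [-1.572, -0.002, 0.016]
wrist_force: [1.3, -0.0, -0.6]
finger_gap: 49.6
tcp [ 555.7 -119.9   98.5] yaw 0.9 gap 49.6 shift [131.   38.7 252.5] turn [ 0.2 -0.1  0.4]
```

View pics/w5.png

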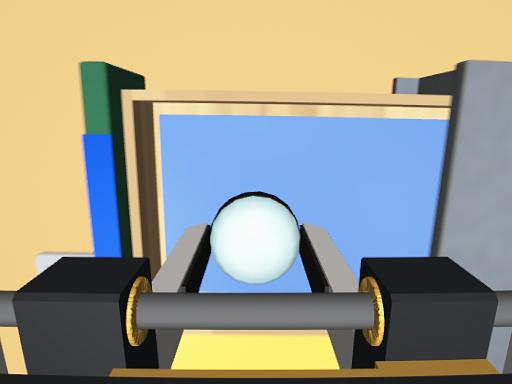

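```bash
python3 -m handwheel '[[[0,-15,10,0,0,0,-0.1],[5,-20,40,0,0,0,-0.1],[15,-20,75,0,0,0,-0.1],[30,-20,110,0,0,0,-0.1],[50,-20,140,0,0,0,-0.1]]]' 10;  python3 -m handwheel '[[[18,0,25,0,0,0,-0.1],[36,0,50,0,0,0,-0.1],[55,10,75,0,0,0,-0.1],[72,20,100,0,0,0,-0.1],[80,30,112,0,0,0,-0.1]]]' 10;python3 -c "
from h import *
snap('wrist','w6')
go((683,134.5,60),1)"
```

```text
clock: 9.12
eef_pos: [603.2, 23.0, 119.1]
eef_rot: [-1.574, -0.008, 0.016]
wrist_force: [1.0, -0.1, -1.6]
finger_gap: 49.7
clock: 9.53
eef_pos: [682.7, 139.2, 88.9]
eef_rot: [-1.573, -0.009, 0.018]
wrist_force: [-0.9, 0.5, -1.5]
finger_gap: 49.8
tcp [682.  140.1  86.2] yaw 1.1 gap 49.6 shift [ 0.7 26.3 -5.5] turn [0.2 0.1 0.3]
```

View pics/w6.png

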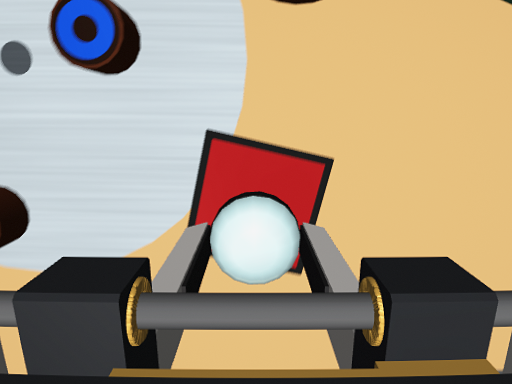

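```bash
python3 -c "
from h import *
im,d,K,D,W=snap('wrist')
a=[onz(*q,4,K,D,W).round(1) for q in((208,131),(332,160),(299,272))];print(a,(a[0]+a[2])/2)
go((683,134.5,18),1)"
```

```text
[array([648. , 195.3,   4. ]), array([740.9, 175.6,   4. ]), array([720.6,  83.7,   4. ])] [684.3 139.5   4. ]
tcp [681.3 138.3  86.9] yaw 1.0 gap 49.9 shift [ 1.3 68.9 -3.6] turn [0.2 0.  0.3]
```

```bash
python3 -m handwheel '[[[3,20,-1,0.2,0,0.3,-0.1],[3,40,-1,0.2,0,0.3,-0.1],[3,55,-1,0.2,0,0.3,-0.1],[3,64,-1,0.2,0,0.3,-0.1],[3,67,-1,0.2,0,0.3,-0.1]]]' 10; python3 -m handwheel '[[[0,2,0,0,0,0,-0.1],[0,3,0,0,0,0,-0.1],[0,3,0,0,0,0,-0.1]]]' 10;python3 -c "
from h import *
go((684,138,16),1)"
```

```text
clock: 10.05
eef_pos: [683.9, 136.6, 18.7]
eef_rot: [-1.571, 0.002, 0.018]
wrist_force: [-0.1, 0.0, -1.5]
finger_gap: 49.9
clock: 10.3
eef_pos: [684.2, 136.5, 16.4]
eef_rot: [-1.571, 0.001, 0.018]
wrist_force: [-0.1, -0.0, -0.6]
finger_gap: 49.6
tcp [684.2 136.5  16.4] yaw 1.0 gap 49.6 shift [-0.2  0.4  1.5] turn [-0.   0.  -0.1]
```

Weight dropping from the wrist reading: contact. Release and back up.

```bash
python3 -m handwheel '[[[0,1,0,0,0,0,0.1],[0,1,0,0,0,0,0.2],[0,0,0,0,0,0,0.3],[0,0,0,0,0,0,0.35],[0,0,0,0,0,0,0.35]]]' 10; python3 -m handwheel '[[[0,-20,0,0,0,0,0.35],[0,-50,0,0,0,0,0.35],[0,-90,0,0,0,0,0.35],[-5,-120,0,0,0,0,0.35],[-40,-130,0,0,0,0,0.35]]]' 10;python3 - <<'E'
from det import *
snap('wrist','w7')
rolls('top')
go((575,256,120),1)
E
```

```text
clock: 10.72
eef_pos: [684.4, 136.5, 16.8]
eef_rot: [-1.571, 0.0, 0.018]
wrist_force: [-0.2, -0.5, -0.2]
finger_gap: 63.2
clock: 11.13
eef_pos: [648.5, 135.8, 152.4]
eef_rot: [-1.569, -0.009, 0.017]
wrist_force: [0.7, 0.0, 0.9]
finger_gap: 63.3
blue [274.7 210. ] 87 z35 [ 468. -116.] depthpt [ 467. -114.   79.]
yellow [142.5 176.4] 76 z35 [578. 364.] depthpt [578. 364.  36.]
yellow [144.8 210.3] 77 z35 [456. 350.] depthpt [456. 349.  36.]
yellow [327.3 211.2] 134 z35 [ 469. -302.] depthpt [ 467. -296.   73.]
yellow [377.7 236.7] 98 z35 [ 383. -482.] depthpt [ 384. -469.   78.]
tcp [641.7 136.  148.7] yaw 1.0 gap 63.7 shift [-64.5  28.8 121.2] turn [-0.  0. -0.]
```

View pics/w7.png

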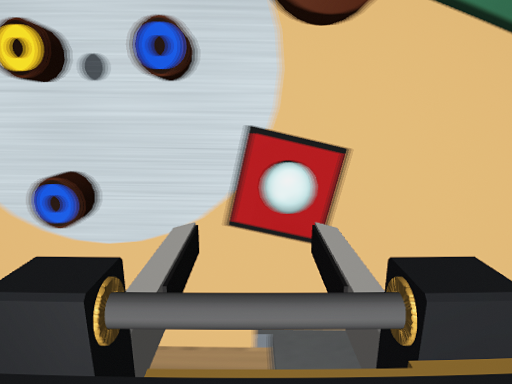

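```bash
python3 - <<'E'
from det import *
im,d,K,D,W=snap('wrist')
for nm,(lo,hi) in(('blue',BL),('yellow',YE)):
    for c,a in blobs(im,lo,hi,100,9000): print(nm,c,a,onz(*c,35,K,D,W).round(1))
im,d,K,D,W=snap('top')
for u in(195,385,413,612):
    print([onz(u/5+220,v/5+130,16,K,D,W).round(1)[:2] for v in (160,370)])
print([onz(u/5+220,v/5+130,78,K,D,W).round(1)[:2] for u,v in ((250,392),(250,412),(600,400))])
E
python3 -m handwheel '[[[-13,0,24,0,0,0,0.4],[-26,0,48,0,0,0,0.4],[-39,0,72,0,0,0,0.4],[-52,10,96,0,0,0,0.4],[-65,25,120,0,0,0,0.4]]]' 10;python3 - <<'E'
from det import *
im,d,K,D,W=snap('wrist','w8')
for nm,(lo,hi) in(('blue',BL),('yellow',YE)):
    for c,a in blobs(im,lo,hi,100,9000): print(nm,c,a,onz(*c,35,K,D,W).round(1))
go((575,256,11),1)
E
```

```text
blue [173.1  44.3] 1469 [576.  257.1  35. ]
blue [ 66.8 203.5] 1073 [477.4 125.6  35. ]
yellow [30.4 46.3] 1246 [460.6 255.3  35. ]
[array([642.5, -55.6]), array([489.5, -59.4])]
[array([ 645.7, -193.8]), array([ 492.8, -196.2])]
[array([ 646.2, -214.2]), array([ 493.2, -216.3])]
[array([ 649.6, -359. ]), array([ 496.6, -359.7])]
[array([471.7, -98.1]), array([458. , -98.4]), array([ 471.9, -338.7])]
clock: 11.75
eef_pos: [577.9, 256.1, 123.0]
eef_rot: [-1.57, -0.003, 0.018]
wrist_force: [-0.4, 0.6, -0.6]
finger_gap: 66.0
blue [249.  198.3] 1667 [574.5 259.8  35. ]
yellow [255.3  53. ] 2010 [577.4 367.3  35. ]
yellow [89.6 71.8] 1634 [456.4 353.   35. ]
yellow [104.2 198.2] 1524 [459.7 257.8  35. ]
tcp [574.2 259.4 118.8] yaw 1.2 gap 65.8 shift [  1.  107.8  -3.5] turn [-0.   0.2 -0.2]
```

View pics/w8.png

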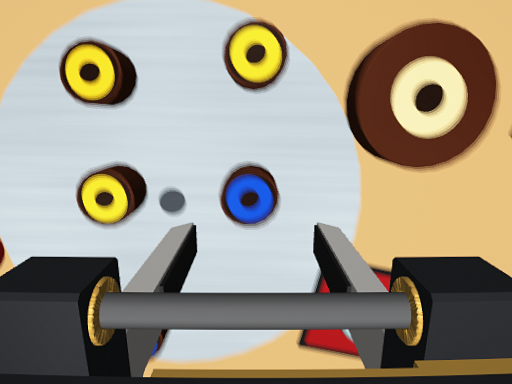

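```bash
python3 -m handwheel '[[[1,28,-1,0,0,0,0.4],[1,56,-1,0,0,0,0.4],[1,84,-1,0,0,0,0.4],[1,102,-1,0,0,0,0.4],[1,107,-1,0,0,0,0.4]]]' 10; python3 -m handwheel '[[[0,1,0,0,0,0,0.2],[0,1,0,0,0,0,0.1],[0,1,0,0,0,0,0],[0,1,0,0,0,0,-0.1],[0,1,0,0,0,0,-0.1]]]' 10;  python3 -m handwheel '[[[0,-3,0,0,0,0,-0.1],[0,-10,0,0,0,0,-0.1],[0,-30,0,0,0,0,-0.1],[0,-60,-20,0,0,0,-0.1],[0,-90,-50,0,0,0,-0.1]]]' 10;python3 - <<'E'
from h import *
snap('wrist','w9')
go((560,-93,110),1)
E
```

```text
clock: 12.22
eef_pos: [574.0, 257.9, 8.3]
eef_rot: [-1.572, 0.008, 0.02]
wrist_force: [-18.1, -5.8, 24.7]
finger_gap: 65.8
clock: 12.63
eef_pos: [575.8, 258.1, 8.4]
eef_rot: [-1.572, 0.005, 0.02]
wrist_force: [4.6, -1.1, 4.8]
finger_gap: 48.1
clock: 13.05
eef_pos: [576.4, 209.7, 98.6]
eef_rot: [-1.572, 0.006, 0.023]
wrist_force: [1.0, -0.5, -0.1]
finger_gap: 47.5
tcp [579.3 204.8 105.3] yaw 1.1 gap 47.9 shift [ -25.1   -4.7 -297.4] turn [0.  0.1 0.1]
```

View pics/w9.png

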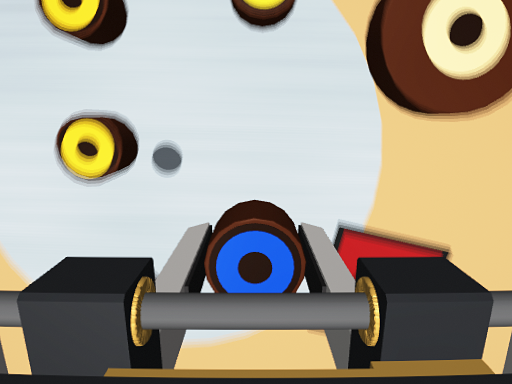

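```bash
python3 -m handwheel '[[[0,-5,-30,0,0,0,-0.1],[0,-5,-65,0,0,0,-0.1],[-10,-5,-100,0,0,0,-0.1],[-20,-5,-140,0,0,0,-0.1],[-28,-5,-175,0,0,0,-0.1]]]' 10;python3 -m handwheel '[[[0,0,-35,0,0,0,-0.1],[0,0,-70,0,0,0,-0.1],[0,0,-95,0,0,0,-0.1],[0,10,-110,0,0,0,-0.1],[0,20,-115,0,0,0,-0.1]]]' 10;python3 -m handwheel '[[[0,0,0,0,0,0,-0.1]]]' 10; python3 - <<'E'
from h import *
snap('wrist','w10')
go((550,-93,26),1)
E
```

```text
clock: 13.52
eef_pos: [553.8, 27.4, 110.6]
eef_rot: [-1.571, -0.001, 0.019]
wrist_force: [1.1, -0.0, -1.1]
finger_gap: 48.0
clock: 13.93
eef_pos: [556.1, -89.9, 90.9]
eef_rot: [-1.571, -0.002, 0.017]
wrist_force: [-0.3, 0.1, -1.9]
finger_gap: 47.7
clock: 14.02
eef_pos: [555.0, -90.2, 88.9]
eef_rot: [-1.57, 0.002, 0.016]
wrist_force: [-0.2, 0.6, -1.1]
finger_gap: 47.9
tcp [555.5 -89.8  89.9] yaw 0.9 gap 47.8 shift [-5.5 63.9 -3.1] turn [-0.  -0.1 -0. ]
```

View pics/w10.png

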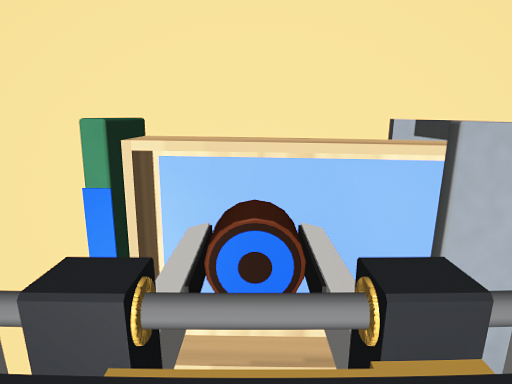

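```bash
python3 -m handwheel '[[[-5,20,-3,0,0,0,-0.1],[-5,40,-3,0,0,0,-0.1],[-5,55,-3,0,0,0,-0.1],[-5,60,-3,0,0,0,-0.1],[-5,62,-3,0,0,0,-0.1]]]' 10; python3 -m handwheel '[[[0,1,0,0,0,0,-0.1],[0,2,0,0,0,0,-0.1],[0,2,0,0,0,0,-0.1]]]' 10;python3 - <<'E'
from h import *
go((550,-93,25),1)
E
```

```text
clock: 14.48
eef_pos: [550.3, -91.8, 27.5]
eef_rot: [-1.57, 0.002, 0.017]
wrist_force: [-0.3, 0.8, -0.7]
finger_gap: 47.9
clock: 14.73
eef_pos: [550.7, -91.6, 26.2]
eef_rot: [-1.57, 0.001, 0.018]
wrist_force: [-0.2, 0.6, -1.0]
finger_gap: 47.5
tcp [550.7 -91.6  26.2] yaw 1.0 gap 47.5 shift [-0.8  1.2 -1.4] turn [-0.   0.  -0.1]
```

Lower 2 mm more, open, retreat, and head towards the second blue.

```bash
python3 -m handwheel '[[[0,2,0,0,0,0,-0.1],[0,2,0,0,0,0,0.1],[0,2,0,0,0,0,0.25],[0,2,0,0,0,0,0.25],[0,2,0,0,0,0,0.25]]]' 10; python3 -m handwheel '[[[0,-15,0,0,0,0,0.25],[0,-45,0,0,0,0,0.25],[0,-80,0,0,0,0,0.25],[-10,-110,20,0,0,0,0.4],[-25,-115,60,0,0,0,0.4]]]' 10;python3 -m handwheel '[[[-10,0,35,0,0,0,0.4],[-20,0,70,0,0,0,0.4],[-30,10,100,0,0,0,0.4],[-40,15,125,0,0,0,0.4],[-40,15,135,0,0,0,0.4]]]' 10; python3 -m handwheel '[[[0,0,0,0,0,0,0.4]]]' 10;python3 - <<'E'
from det import *
im,d,K,D,W=snap('wrist','w11')
for nm,(lo,hi) in(('blue',BL),('yellow',YE)):
    for c,a in blobs(im,lo,hi,100,9000): print(nm,c,a,onz(*c,35,K,D,W).round(1))
im=snap('top')[0]
cv2.imwrite('pics/t11.png',cv2.resize(im[100:270,100:370],None,fx=2.9,fy=2.9,interpolation=cv2.INTER_CUBIC)[:,:,::-1])
go((477,126,13),1)
E
```

```text
clock: 15.15
eef_pos: [550.8, -91.7, 24.4]
eef_rot: [-1.57, 0.001, 0.018]
wrist_force: [0.1, -0.8, 0.1]
finger_gap: 58.7
clock: 15.57
eef_pos: [527.5, -35.3, 144.3]
eef_rot: [-1.572, -0.007, 0.014]
wrist_force: [0.8, 1.8, 1.0]
finger_gap: 65.4
clock: 15.98
eef_pos: [483.8, 101.5, 128.1]
eef_rot: [-1.572, -0.005, 0.016]
wrist_force: [-0.4, -0.1, 0.5]
finger_gap: 66.0
clock: 16.07
eef_pos: [483.8, 102.9, 128.4]
eef_rot: [-1.572, -0.006, 0.019]
wrist_force: [1.5, -0.3, 0.3]
finger_gap: 65.6
blue [244.6 172.8] 1384 [476.8 125.8  35. ]
yellow [223.6   8.5] 676 [460.2 244.7  35. ]
tcp [484.1 101.3 128.4] yaw 1.0 gap 66.0 shift [ -7.4 115.3  24.9] turn [ 0.1 -0.   0.3]
```

View pics/w11.png

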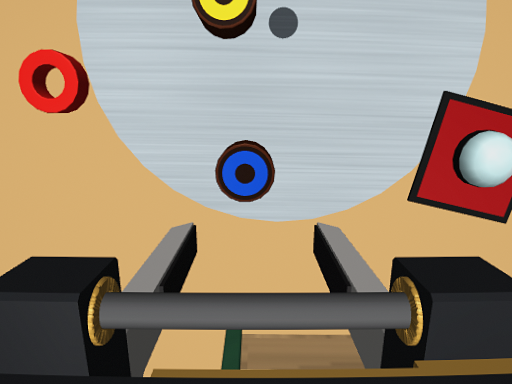

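View pics/t11.png

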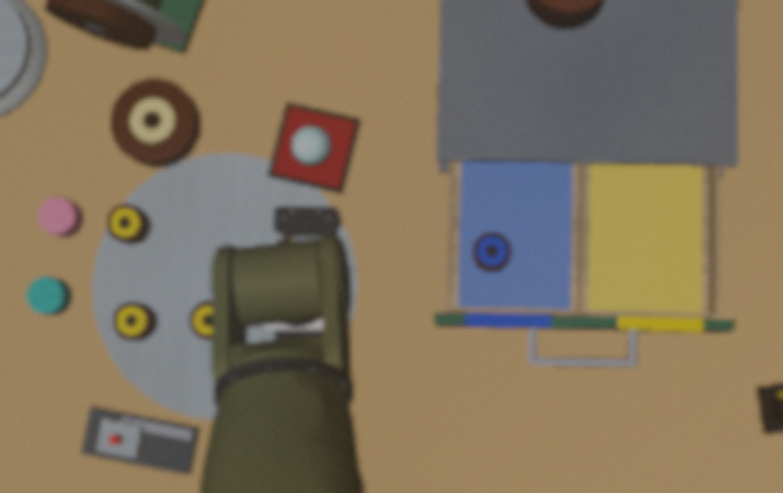

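```bash
python3 -m handwheel '[[[-7,25,25,0,0,0,0.4],[-7,55,25,0,0,0,0.4],[-7,85,25,0,0,0,0.4],[-7,104,25,0,0,0,0.4],[-7,112,25,0,0,0,0.4]]]' 10; python3 -m handwheel '[[[0,2,0,0,0,0,0.2],[0,2,0,0,0,0,0.1],[0,2,0,0,0,0,0],[0,2,0,0,0,0,-0.1],[0,2,0,0,0,0,-0.1]]]' 10;  python3 -m handwheel '[[[0,-3,0,0,0,0,-0.1],[0,-10,0,0,0,0,-0.1],[0,-30,0,0,0,0,-0.1],[0,-60,-20,0,0,0,-0.1],[10,-90,-50,0,0,0,-0.1]]]' 10;python3 - <<'E'
from h import *
go((550,-157,110),1)
E
```

```text
clock: 16.58
eef_pos: [476.7, 124.6, 13.9]
eef_rot: [-1.573, -0.002, 0.016]
wrist_force: [-0.6, 0.1, -1.1]
finger_gap: 65.7
clock: 17.0
eef_pos: [477.5, 124.6, 13.0]
eef_rot: [-1.572, -0.004, 0.016]
wrist_force: [0.7, -2.3, 3.9]
finger_gap: 47.5
clock: 17.42
eef_pos: [486.1, 77.0, 103.3]
eef_rot: [-1.572, -0.003, 0.019]
wrist_force: [0.3, -1.3, -0.6]
finger_gap: 47.8
tcp [486.1  77.  103.3] yaw 1.1 gap 47.8 shift [  59.5   -6.2 -235.1] turn [0.1 0.1 0.2]
```

```bash
python3 -m handwheel '[[[10,-8,-35,0,0,0,-0.1],[20,-8,-72,0,0,0,-0.1],[30,-8,-110,0,0,0,-0.1],[40,-8,-148,0,0,0,-0.1],[50,-8,-180,0,0,0,-0.1]]]' 10;python3 -m handwheel '[[[4,0,-25,0,0,0,-0.1],[7,0,-45,0,0,0,-0.1],[10,8,-54,0,0,0,-0.1],[10,15,-54,0,0,0,-0.1],[10,15,-54,0,0,0,-0.1]]]' 10; python3 - <<'E'
from h import *
snap('wrist','w12')
go((550,-157,30),1)
E
```

```text
clock: 17.83
eef_pos: [539.7, -104.5, 112.8]
eef_rot: [-1.573, -0.004, 0.018]
wrist_force: [-0.4, 0.9, -1.6]
finger_gap: 48.0
clock: 18.25
eef_pos: [549.8, -157.4, 96.1]
eef_rot: [-1.571, -0.001, 0.018]
wrist_force: [-0.8, 0.2, -0.3]
finger_gap: 47.7
tcp [ 550.  -157.    96.9] yaw 1.1 gap 47.7 shift [-0.1 66.9  0. ] turn [0.  0.1 0.1]
```

View pics/w12.png

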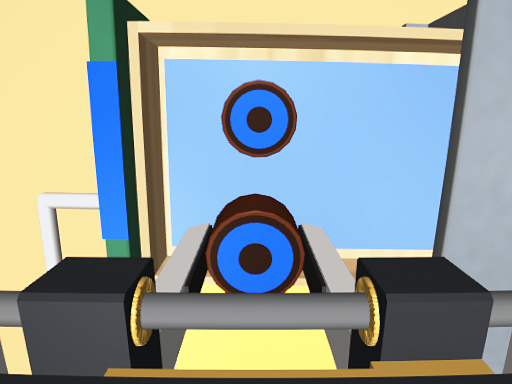

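```bash
python3 -m handwheel '[[[0,20,3,0,0,0,-0.1],[0,40,3,0,0,0,-0.1],[0,56,3,0,0,0,-0.1],[0,63,3,0,0,0,-0.1],[0,66,3,0,0,0,-0.1]]]' 10; python3 -m handwheel '[[[0,1,0,0,0,0,-0.1],[0,2,0,0,0,0,-0.1],[0,2,0,0,0,0,-0.1]]]' 10;python3 - <<'E'
from h import *
go((550,-154,29),1)
E
```

```text
clock: 18.72
eef_pos: [549.7, -152.8, 30.1]
eef_rot: [-1.571, -0.0, 0.02]
wrist_force: [0.3, -0.6, 0.0]
finger_gap: 47.9
clock: 18.97
eef_pos: [550.3, -152.6, 29.1]
eef_rot: [-1.571, -0.002, 0.02]
wrist_force: [-0.1, 0.9, -0.5]
finger_gap: 47.9
tcp [ 550.3 -152.6   29.1] yaw 1.2 gap 47.9 shift [-0.3  0.1 -1.4] turn [0.  0.2 0.1]
```

```bash
python3 -m handwheel '[[[0,1,0,0,0,0,-0.1],[0,1,0,0,0,0,0.1],[0,1,0,0,0,0,0.25],[0,1,0,0,0,0,0.25],[0,1,0,0,0,0,0.25]]]' 10; python3 -m handwheel '[[[0,-15,0,0,0,0,0.25],[0,-45,0,0,0,0,0.25],[0,-80,0,0,0,0,0.25],[-10,-110,20,0,0,0,0.4],[-18,-115,55,0,0,0,0.4]]]' 10;python3 -m handwheel '[[[-8,0,38,0,0,0,0.4],[-16,0,76,0,0,0,0.4],[-24,0,114,0,0,0,0.4],[-32,0,152,0,0,0,0.4],[-40,0,190,0,0,0,0.4]]]' 10; python3 -m handwheel '[[[-8,0,38,0,0,0,0.4],[-16,0,70,0,0,0,0.4],[-24,10,100,0,0,0,0.4],[-28,20,118,0,0,0,0.4],[-28,20,118,0,0,0,0.4]]]' 10;python3 - <<'E'
from det import *
im,d,K,D,W=snap('wrist','w13')
for nm,(lo,hi) in(('blue',BL),('yellow',YE)):
    for c,a in blobs(im,lo,hi,100,9000): print(nm,c,a,onz(*c,35,K,D,W).round(1))
im=snap('top')[0]
cv2.imwrite('pics/t13.png',cv2.resize(im[100:270,100:370],None,fx=2.9,fy=2.9,interpolation=cv2.INTER_CUBIC)[:,:,::-1])
go((459,256,13),1)
E
```

```text
clock: 19.38
eef_pos: [550.3, -152.6, 28.1]
eef_rot: [-1.571, -0.002, 0.02]
wrist_force: [0.4, 0.5, 0.2]
finger_gap: 58.9
clock: 19.8
eef_pos: [532.4, -99.8, 148.0]
eef_rot: [-1.574, -0.009, 0.017]
wrist_force: [1.5, 0.2, 1.0]
finger_gap: 65.5
clock: 20.22
eef_pos: [488.4, 91.1, 147.3]
eef_rot: [-1.574, -0.009, 0.017]
wrist_force: [0.3, 0.6, 0.1]
finger_gap: 66.1
clock: 20.63
eef_pos: [456.9, 211.0, 125.2]
eef_rot: [-1.574, -0.007, 0.02]
wrist_force: [0.1, -0.1, -0.3]
finger_gap: 65.9
yellow [256.1  18.2] 1241 [456.7 345.6  35. ]
yellow [427.    9.9] 689 [579.  355.2  35. ]
yellow [258.  145.8] 1395 [460.1 255.3  35. ]
tcp [458.4 208.6 126.7] yaw 1.0 gap 65.9 shift [  0.5 113.5  47.7] turn [0.2 0.  0.5]
```

View pics/w13.png

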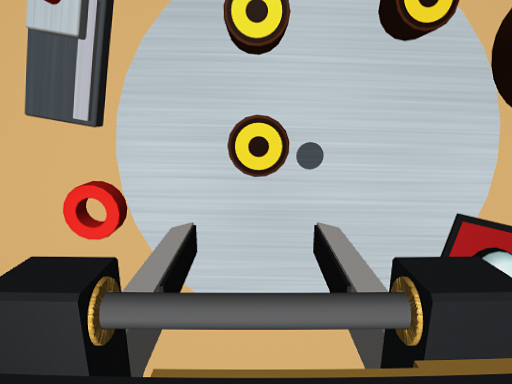

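View pics/t13.png

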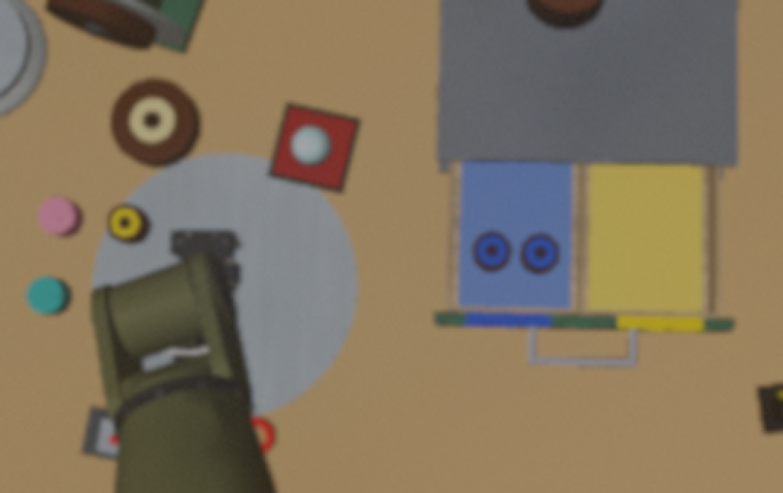

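Both blue rolls lie flat in the blue bay (t13 490,251 and 540,252); the next yellow is at (258,146) in the wrist view.

```bash
python3 -m handwheel '[[[1,25,35,0,0,0.3,0.4],[1,55,47,0,0,0.3,0.4],[1,85,47,0,0,0.3,0.4],[1,103,47,0,0,0.3,0.4],[1,111,47,0,0,0.3,0.4]]]' 10; python3 -m handwheel '[[[0,2,0,0,0,0,0.3],[0,2,0,0,0,0,0.1],[0,2,0,0,0,0,0],[0,2,0,0,0,0,-0.1],[0,2,0,0,0,0,-0.1]]]' 10;  python3 -m handwheel '[[[0,-3,0,0,0,0,-0.1],[0,-10,0,0,0,0,-0.1],[0,-30,0,0,0,0,-0.1],[5,-60,-20,0,0,0,-0.1],[15,-90,-50,0,0,0,-0.1]]]' 10;python3 - <<'E'
from h import *
go((535,-257,110),1)
E
```

```text
clock: 21.15
eef_pos: [459.2, 253.8, 13.5]
eef_rot: [-1.575, -0.001, 0.017]
wrist_force: [-0.1, -0.2, -0.2]
finger_gap: 66.1
clock: 21.57
eef_pos: [460.0, 253.8, 12.8]
eef_rot: [-1.575, -0.003, 0.017]
wrist_force: [0.0, -4.4, 5.8]
finger_gap: 47.7
clock: 21.98
eef_pos: [474.2, 206.5, 103.2]
eef_rot: [-1.575, -0.002, 0.02]
wrist_force: [0.5, 0.6, 0.3]
finger_gap: 47.9
tcp [474.2 206.5 103.2] yaw 1.1 gap 47.9 shift [  51.6   -5.  -464.6] turn [0.2 0.1 0.1]
```

```bash
python3 -m handwheel '[[[5,-8,-35,0,0,0,-0.1],[10,-10,-75,0,0,0,-0.1],[15,-10,-115,0,0,0,-0.1],[20,-10,-155,0,0,0,-0.1],[26,-10,-195,0,0,0,-0.1]]]' 10;python3 -m handwheel '[[[5,0,-40,0,0,0,-0.1],[10,0,-80,0,0,0,-0.1],[15,0,-120,0,0,0,-0.1],[20,0,-160,0,0,0,-0.1],[25,0,-200,0,0,0,-0.1]]]' 10;python3 -m handwheel '[[[2,0,-35,0,0,0,-0.1],[3,8,-60,0,0,0,-0.1],[3,15,-70,0,0,0,-0.1],[3,15,-70,0,0,0,-0.1]]]' 10; python3 - <<'E'
from h import *
snap('wrist','w14')
go((533,-260,30),1)
E
```

```text
clock: 22.4
eef_pos: [504.0, 10.3, 115.0]
eef_rot: [-1.574, -0.003, 0.02]
wrist_force: [1.1, 0.4, 0.2]
finger_gap: 47.7
clock: 22.82
eef_pos: [532.9, -191.1, 116.7]
eef_rot: [-1.575, -0.004, 0.02]
wrist_force: [0.9, 1.2, 0.1]
finger_gap: 47.9
clock: 23.15
eef_pos: [536.5, -262.4, 100.7]
eef_rot: [-1.574, -0.002, 0.018]
wrist_force: [-1.0, 0.9, -1.2]
finger_gap: 48.0
tcp [ 536.9 -260.9  101.4] yaw 1.1 gap 47.7 shift [-4.  71.4  1.1] turn [0.2 0.1 0.1]
```

View pics/w14.png

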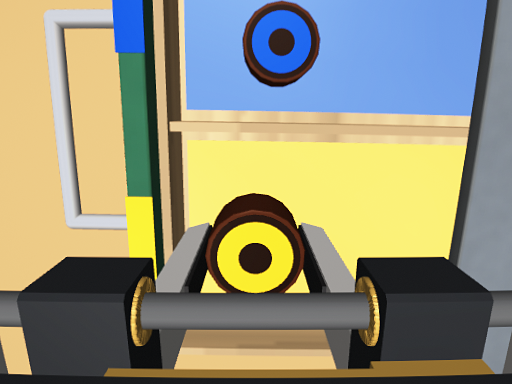

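```bash
python3 - <<'E'
from h import *
im,d,K,D,W=snap('wrist')
for q in((330,140),(330,113),(255,332),(190,230),(165,200)):print(q,onz(*q,16,K,D,W).round(0),pt(*q,d,K,D,W).round(0))
E
```

```text
(330, 140) [ 594. -211.   16.] [ 594. -211.   15.]
(330, 113) [ 592. -191.   16.] [ 592. -191.   16.]
(255, 332) [ 541. -376.   16.] [ 540. -362.   35.]
(190, 230) [ 487. -284.   16.] [ 504. -252.  106.]
(165, 200) [ 468. -259.   16.] [ 479. -249.   56.]
```

```bash
python3 -m handwheel '[[[-4,20,1,0,0,0,-0.1],[-4,40,1,0,0,0,-0.1],[-4,58,1,0,0,0,-0.1],[-4,66,1,0,0,0,-0.1],[-4,70,1,0,0,0,-0.1]]]' 10; python3 -m handwheel '[[[0,1,0,0,0,0,-0.1],[0,2,0,0,0,0,-0.1],[0,2,0,0,0,0,-0.1]]]' 10;python3 - <<'E'
from h import *
go((533,-260,29),1)
E
```

```text
clock: 23.67
eef_pos: [533.4, -257.8, 31.4]
eef_rot: [-1.573, -0.002, 0.022]
wrist_force: [-0.1, -0.2, -0.0]
finger_gap: 47.9
clock: 23.92
eef_pos: [533.9, -257.6, 30.3]
eef_rot: [-1.574, -0.003, 0.022]
wrist_force: [0.2, 0.1, -0.8]
finger_gap: 47.6
tcp [ 533.9 -257.6   30.3] yaw 1.3 gap 47.6 shift [-1.   1.3 -2.4] turn [0.2 0.3 0.2]
```

Next: release, then to yellow at (456,352).

```bash
python3 -m handwheel '[[[0,1,0,0,0,0,-0.1],[0,2,0,0,0,0,0.1],[0,2,0,0,0,0,0.25],[0,2,0,0,0,0,0.25],[0,2,0,0,0,0,0.25]]]' 10; python3 -m handwheel '[[[0,-15,0,0,0,0,0.25],[0,-45,0,0,0,0,0.25],[0,-80,0,0,0,0,0.25],[-8,-110,20,0,0,0,0.4],[-12,-115,58,0,0,0,0.4]]]' 10;python3 -m handwheel '[[[-5,0,40,0,0,0,0.4],[-10,0,80,0,0,0,0.4],[-15,0,120,0,0,0,0.4],[-20,0,160,0,0,0,0.4],[-25,0,200,0,0,0,0.4]]]' 10; python3 -m handwheel '[[[-5,0,40,0,0,0,0.4],[-10,0,80,0,0,0,0.4],[-15,0,120,0,0,0,0.4],[-20,0,160,0,0,0,0.4],[-25,0,200,0,0,0,0.4]]]' 10; python3 -m handwheel '[[[0,5,35,0,0,0,0.4],[0,10,65,0,0,0,0.4],[0,20,95,0,0,0,0.4],[0,20,105,0,0,0,0.4],[0,20,105,0,0,0,0.4]]]' 10;python3 - <<'E'
from det import *
im,d,K,D,W=snap('wrist','w15')
for nm,(lo,hi) in(('blue',BL),('yellow',YE)):
    for c,a in blobs(im,lo,hi,100,9000): print(nm,c,a,onz(*c,35,K,D,W).round(1))
im=snap('top')[0]
cv2.imwrite('pics/t15.png',cv2.resize(im[100:270,100:370],None,fx=2.9,fy=2.9,interpolation=cv2.INTER_CUBIC)[:,:,::-1])
go((456,351,13),1)
E
```

```text
clock: 24.33
eef_pos: [533.9, -257.7, 28.4]
eef_rot: [-1.574, -0.003, 0.022]
wrist_force: [0.5, 0.4, -0.6]
finger_gap: 58.6
clock: 24.75
eef_pos: [521.4, -202.1, 148.4]
eef_rot: [-1.577, -0.01, 0.019]
wrist_force: [0.9, -0.5, 0.5]
finger_gap: 65.2
clock: 25.17
eef_pos: [491.9, -1.0, 147.1]
eef_rot: [-1.578, -0.011, 0.019]
wrist_force: [0.3, 0.4, -0.4]
finger_gap: 65.4
clock: 25.58
eef_pos: [462.6, 200.5, 145.8]
eef_rot: [-1.577, -0.011, 0.019]
wrist_force: [0.2, 0.0, -0.0]
finger_gap: 65.8
clock: 26.0
eef_pos: [460.3, 306.8, 124.6]
eef_rot: [-1.578, -0.01, 0.021]
wrist_force: [-0.1, -0.0, 0.6]
finger_gap: 65.5
yellow [408.5 130.2] 1371 [578.6 365.4  35. ]
yellow [248.9 145.2] 1403 [456.7 351.2  35. ]
tcp [461.  304.6 125.3] yaw 1.1 gap 65.5 shift [ -5.4 111.9  47.2] turn [0.4 0.1 0.6]
```

View pics/w15.png

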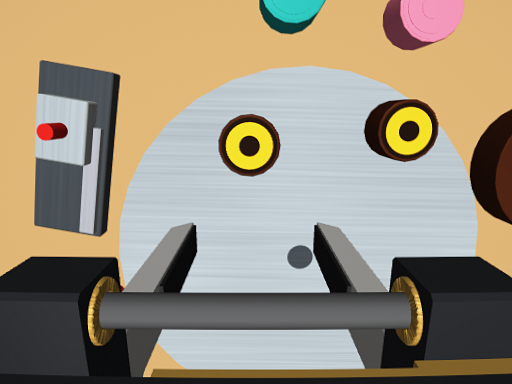

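View pics/t15.png

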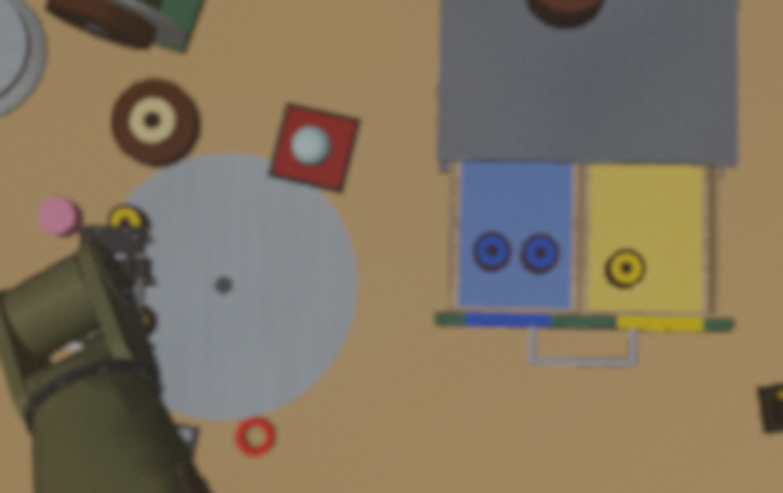

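```bash
python3 -m handwheel '[[[-5,25,35,0.4,0,0.6,0.4],[-5,55,48,0.4,0,0.6,0.4],[-5,85,48,0.4,0,0.6,0.4],[-5,102,48,0.4,0,0.6,0.4],[-5,110,48,0.4,0,0.6,0.4]]]' 10; python3 -m handwheel '[[[0,2,0,0,0,0,0.3],[0,2,0,0,0,0,0.1],[0,2,0,0,0,0,0],[0,2,0,0,0,0,-0.1],[0,2,0,0,0,0,-0.1]]]' 10;  python3 -m handwheel '[[[0,-3,0,0,0,0,-0.1],[0,-10,0,0,0,0,-0.1],[0,-30,0,0,0,0,-0.1],[5,-60,-20,0,0,0,-0.1],[10,-90,-50,0,0,0,-0.1]]]' 10;python3 - <<'E'
from h import *
go((533,-321,110),1)
E
```

```text
clock: 26.52
eef_pos: [456.0, 349.8, 12.9]
eef_rot: [-1.572, 0.002, 0.017]
wrist_force: [0.5, 0.2, -0.6]
finger_gap: 66.1
clock: 26.93
eef_pos: [456.8, 349.8, 12.5]
eef_rot: [-1.572, -0.0, 0.017]
wrist_force: [0.5, -4.3, 8.2]
finger_gap: 47.8
clock: 27.35
eef_pos: [466.9, 301.6, 103.1]
eef_rot: [-1.571, 0.0, 0.02]
wrist_force: [1.5, -0.2, -0.4]
finger_gap: 47.9
tcp [466.9 301.6 103.1] yaw 1.1 gap 47.9 shift [  53.7   -6.6 -623.8] turn [ 0.   0.1 -0. ]
```

```bash
python3 -m handwheel '[[[5,-8,-35,0,0,0,-0.1],[8,-10,-75,0,0,0,-0.1],[12,-10,-115,0,0,0,-0.1],[16,-10,-155,0,0,0,-0.1],[20,-10,-195,0,0,0,-0.1]]]' 10;python3 -m handwheel '[[[5,0,-40,0,0,0,-0.1],[10,0,-80,0,0,0,-0.1],[12,0,-120,0,0,0,-0.1],[15,0,-160,0,0,0,-0.1],[20,0,-200,0,0,0,-0.1]]]' 10;python3 -m handwheel '[[[3,0,-40,0,0,0,-0.1],[6,0,-80,0,0,0,-0.1],[9,0,-120,0,0,0,-0.1],[12,0,-155,0,0,0,-0.1],[14,0,-185,0,0,0,-0.1]]]' 10;python3 -m handwheel '[[[2,0,-30,0,0,0,-0.1],[3,8,-42,0,0,0,-0.1],[3,15,-42,0,0,0,-0.1],[3,15,-42,0,0,0,-0.1]]]' 10; python3 - <<'E'
from h import *
snap('wrist','w16')
go((533,-320,30),1)
E
```

```text
clock: 27.77
eef_pos: [490.7, 105.3, 114.2]
eef_rot: [-1.571, -0.001, 0.02]
wrist_force: [1.2, 0.3, -1.3]
finger_gap: 47.9
clock: 28.18
eef_pos: [514.5, -96.1, 115.2]
eef_rot: [-1.571, -0.002, 0.02]
wrist_force: [0.5, 0.6, -0.9]
finger_gap: 47.8
clock: 28.6
eef_pos: [532.1, -283.3, 116.1]
eef_rot: [-1.572, -0.003, 0.02]
wrist_force: [0.4, -0.5, -1.3]
finger_gap: 47.8
clock: 28.93
eef_pos: [535.2, -324.4, 99.3]
eef_rot: [-1.57, -0.0, 0.019]
wrist_force: [-0.5, 0.1, -1.3]
finger_gap: 47.7
tcp [ 535.6 -323.9  100.2] yaw 1.1 gap 48.0 shift [-2.6 70.2  3.9] turn [-0.   0.1  0.1]
```

View pics/w16.png

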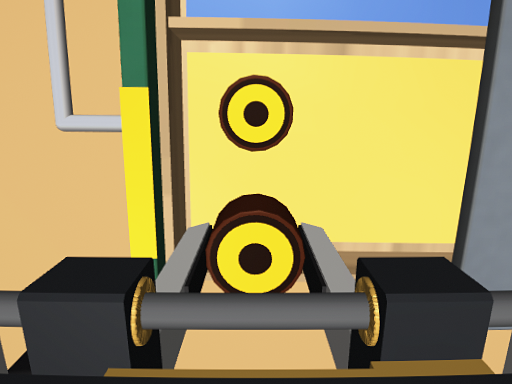

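```bash
python3 -m handwheel '[[[-3,20,4,0,0,0,-0.1],[-3,40,4,0,0,0,-0.1],[-3,58,4,0,0,0,-0.1],[-3,66,4,0,0,0,-0.1],[-3,70,4,0,0,0,-0.1]]]' 10; python3 -m handwheel '[[[0,1,0,0,0,0,-0.1],[0,1,0,0,0,0,-0.1],[0,2,0,0,0,0,-0.1]]]' 10;python3 - <<'E'
from h import *
go((533,-320,29),1)
E
```

```text
clock: 29.4
eef_pos: [532.5, -318.5, 29.4]
eef_rot: [-1.569, 0.0, 0.021]
wrist_force: [0.4, 0.1, -1.6]
finger_gap: 47.8
clock: 29.65
eef_pos: [533.1, -318.5, 28.7]
eef_rot: [-1.57, -0.001, 0.022]
wrist_force: [-0.1, -0.7, -0.2]
finger_gap: 47.6
tcp [ 533.1 -318.5   28.7] yaw 1.2 gap 47.6 shift [-0.2 -0.3 -1.5] turn [-0.   0.2  0.1]
```

```bash
python3 -m handwheel '[[[0,0,0,0,0,0,0],[0,0,0,0,0,0,0.15],[0,0,0,0,0,0,0.25],[0,0,0,0,0,0,0.25]]]' 10; python3 -m handwheel '[[[0,-15,0,0,0,0,0.25],[0,-45,0,0,0,0,0.25],[0,-80,0,0,0,0,0.25],[0,-110,20,0,0,0,0.4],[0,-115,58,0,0,0,0.4]]]' 10;python3 -m handwheel '[[[2,0,40,0,0,0,0.4],[3,0,80,0,0,0,0.4],[4,0,120,0,0,0,0.4],[4,0,160,0,0,0,0.4],[4,0,200,0,0,0,0.4]]]' 10; python3 -m handwheel '[[[5,0,40,0,0,0,0.4],[10,0,80,0,0,0,0.4],[15,0,120,0,0,0,0.4],[20,0,160,0,0,0,0.4],[25,0,200,0,0,0,0.4]]]' 10; python3 -m handwheel '[[[5,5,38,0,0,0,0.4],[10,10,76,0,0,0,0.4],[15,20,114,0,0,0,0.4],[20,20,150,0,0,0,0.4],[25,20,170,0,0,0,0.4]]]' 10;python3 -m handwheel '[[[0,0,0,0,0,0,0.4],[0,0,0,0,0,0,0.4]]]';python3 - <<'E'
from det import *
im,d,K,D,W=snap('wrist','w17')
for nm,(lo,hi) in(('blue',BL),('yellow',YE)):
    for c,a in blobs(im,lo,hi,100,9000): print(nm,c,a,onz(*c,35,K,D,W).round(1))
im=snap('top')[0]
cv2.imwrite('pics/t17.png',cv2.resize(im[100:270,100:370],None,fx=2.9,fy=2.9,interpolation=cv2.INTER_CUBIC)[:,:,::-1])
go((578,365,13),1)
E
```

```text
clock: 29.98
eef_pos: [533.2, -318.7, 29.1]
eef_rot: [-1.57, -0.002, 0.022]
wrist_force: [0.1, -0.2, 1.0]
finger_gap: 58.2
clock: 30.4
eef_pos: [533.1, -263.4, 149.6]
eef_rot: [-1.575, -0.008, 0.018]
wrist_force: [0.8, -0.2, -0.2]
finger_gap: 65.4
clock: 30.82
eef_pos: [533.1, -61.6, 149.1]
eef_rot: [-1.575, -0.009, 0.018]
wrist_force: [0.7, 0.1, -0.6]
finger_gap: 65.5
clock: 31.23
eef_pos: [554.4, 140.8, 148.8]
eef_rot: [-1.575, -0.01, 0.018]
wrist_force: [1.2, -0.7, -0.4]
finger_gap: 66.1
clock: 31.65
eef_pos: [575.7, 314.6, 127.7]
eef_rot: [-1.575, -0.009, 0.02]
wrist_force: [-0.9, -0.3, 0.3]
finger_gap: 66.2
clock: 31.82
eef_pos: [575.3, 315.6, 127.1]
eef_rot: [-1.575, -0.008, 0.022]
wrist_force: [-0.8, -0.3, -0.4]
finger_gap: 66.1
yellow [258.4 138.1] 1398 [578.6 365.5  35. ]
tcp [575.7 313.8 127.7] yaw 1.1 gap 65.6 shift [  2.3 114.5  51.7] turn [0.3 0.1 0.5]
```

View pics/w17.png

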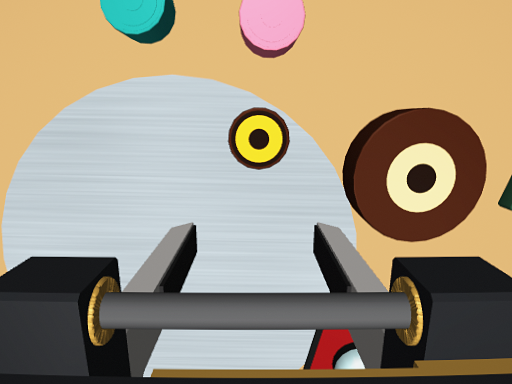

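View pics/t17.png

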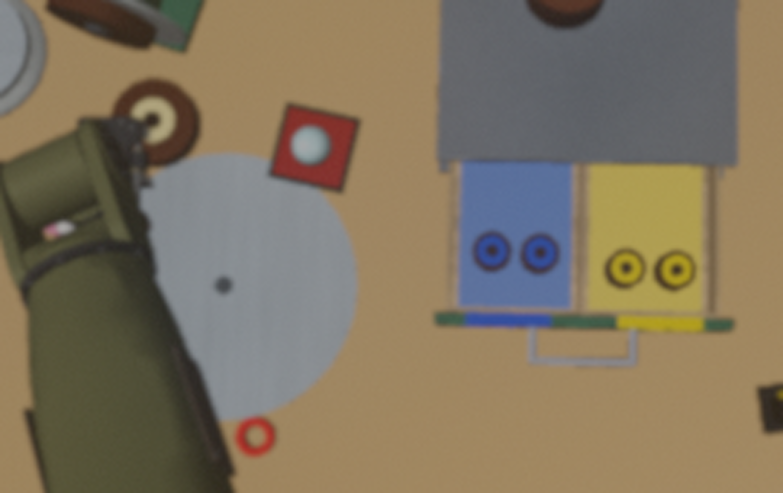

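```bash
python3 -m handwheel '[[[2,25,35,0.3,0,0.5,0.4],[3,55,52,0.3,0,0.5,0.4],[3,85,52,0.3,0,0.5,0.4],[3,104,52,0.3,0,0.5,0.4],[3,112,52,0.3,0,0.5,0.4]]]' 10; python3 -m handwheel '[[[0,2,0,0,0,0,0.3],[0,2,0,0,0,0,0.1],[0,2,0,0,0,0,0],[0,2,0,0,0,0,-0.1],[0,2,0,0,0,0,-0.1]]]' 10;  python3 -m handwheel '[[[0,-3,0,0,0,0,-0.1],[0,-10,0,0,0,0,-0.1],[0,-30,0,0,0,0,-0.1],[0,-60,-20,0,0,0,-0.1],[-5,-90,-50,0,0,0,-0.1]]]' 10;python3 - <<'E'
from h import *
go((604,-289,110),1)
E
```

```text
clock: 32.33
eef_pos: [577.7, 363.3, 12.3]
eef_rot: [-1.572, 0.004, 0.018]
wrist_force: [0.8, 0.6, -0.3]
finger_gap: 65.8
clock: 32.75
eef_pos: [578.5, 363.4, 12.1]
eef_rot: [-1.571, 0.002, 0.018]
wrist_force: [-1.0, -3.2, 6.5]
finger_gap: 47.7
clock: 33.17
eef_pos: [574.2, 315.0, 102.4]
eef_rot: [-1.571, 0.002, 0.02]
wrist_force: [0.6, -0.7, -0.9]
finger_gap: 47.9
tcp [574.2 315.  102.4] yaw 1.2 gap 47.9 shift [  17.4   -7.4 -604.5] turn [ 0.   0.2 -0.1]
```

```bash
python3 -m handwheel '[[[0,-10,-38,0,0,0,-0.1],[0,-15,-76,0,0,0,-0.1],[0,-15,-115,0,0,0,-0.1],[0,-15,-155,0,0,0,-0.1],[0,-15,-195,0,0,0,-0.1]]]' 10;python3 -m handwheel '[[[0,0,-40,0,0,0,-0.1],[0,0,-80,0,0,0,-0.1],[0,0,-120,0,0,0,-0.1],[0,0,-160,0,0,0,-0.1],[0,0,-200,0,0,0,-0.1]]]' 10;python3 -m handwheel '[[[2,0,-40,0,0,0,-0.1],[4,0,-80,0,0,0,-0.1],[8,0,-120,0,0,0,-0.1],[12,0,-150,0,0,0,-0.1],[15,0,-175,0,0,0,-0.1]]]' 10;python3 -m handwheel '[[[2,2,-20,0,0,0,-0.1],[3,10,-30,0,0,0,-0.1],[3,15,-30,0,0,0,-0.1],[3,15,-30,0,0,0,-0.1]]]' 10; python3 - <<'E'
from h import *
snap('wrist','w18')
go((604,-289,30),1)
E
```

```text
clock: 33.58
eef_pos: [578.0, 118.5, 118.5]
eef_rot: [-1.571, 0.001, 0.021]
wrist_force: [0.4, -0.5, -0.7]
finger_gap: 47.6
clock: 34.0
eef_pos: [582.0, -83.3, 119.5]
eef_rot: [-1.571, -0.0, 0.021]
wrist_force: [1.0, -0.2, -1.0]
finger_gap: 47.9
clock: 34.42
eef_pos: [600.6, -260.6, 120.4]
eef_rot: [-1.571, -0.001, 0.02]
wrist_force: [0.1, 1.2, -0.1]
finger_gap: 47.8
clock: 34.75
eef_pos: [603.6, -289.5, 103.7]
eef_rot: [-1.57, 0.001, 0.02]
wrist_force: [-1.1, 1.1, -1.3]
finger_gap: 47.7
tcp [ 603.9 -289.1  104.5] yaw 1.2 gap 48.2 shift [ 0.2 74.5  0. ] turn [-0.   0.2 -0. ]
```

View pics/w18.png

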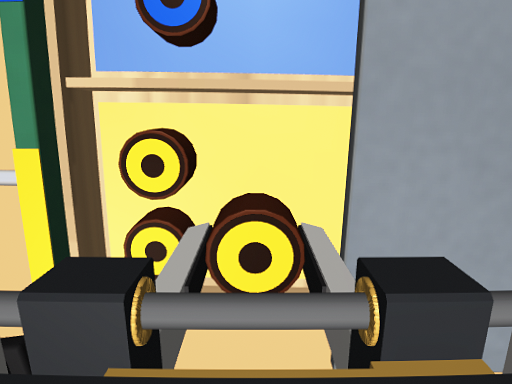

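```bash
python3 -m handwheel '[[[0,20,0,0,0,0,-0.1],[0,40,0,0,0,0,-0.1],[0,58,0,0,0,0,-0.1],[0,68,0,0,0,0,-0.1],[0,74,0,0,0,0,-0.1]]]' 10; python3 -m handwheel '[[[0,1,0,0,0,0,-0.1],[0,1,0,0,0,0,-0.1],[0,2,0,0,0,0,-0.1]]]' 10;python3 - <<'E'
from h import *
go((604,-289,28),1)
E
```

```text
clock: 35.22
eef_pos: [603.7, -287.6, 29.5]
eef_rot: [-1.569, 0.002, 0.022]
wrist_force: [-0.1, -0.5, -1.1]
finger_gap: 47.7
clock: 35.47
eef_pos: [604.3, -287.6, 28.8]
eef_rot: [-1.57, 0.0, 0.022]
wrist_force: [0.1, 0.2, -1.7]
finger_gap: 48.0
tcp [ 604.3 -287.6   28.8] yaw 1.3 gap 48.0 shift [-0.4  0.8 -1.4] turn [-0.   0.3 -0. ]
```

```bash
python3 -m handwheel '[[[0,1,0,0,0,0,-0.1],[0,1,0,0,0,0,0.1],[0,1,0,0,0,0,0.22],[0,1,0,0,0,0,0.22]]]' 10; python3 -m handwheel '[[[0,-15,0,0,0,0,0.22],[0,-45,0,0,0,0,0.22],[0,-80,0,0,0,0,0.22],[-10,-115,0,0,0,0,-0.36],[-45,-140,0,0,0,0,-0.36]]]' 10;python3 -m handwheel '[[[-38,0,10,0,0,0,-0.36],[-76,0,20,0,0,0,-0.36],[-110,0,40,0,0,0,-0.36],[-150,0,60,0,0,0,-0.36],[-185,0,70,0,0,0,-0.36]]]' 10;python3 -m handwheel '[[[0,0,5,0,0,0,-0.36],[0,0,5,0,0,0,-0.36]]]' 10;python3 - <<'E'
from det import *
im,d,K,D,W=snap('wrist','w19')
im=snap('top')[0]
cv2.imwrite('pics/t19.png',cv2.resize(im[100:270,100:370],None,fx=2.9,fy=2.9,interpolation=cv2.INTER_CUBIC)[:,:,::-1])
snap('scene','s19')
go((419,-207,59),1)
E
```

```text
clock: 35.8
eef_pos: [604.5, -287.7, 28.2]
eef_rot: [-1.571, -0.0, 0.022]
wrist_force: [-0.5, 0.0, -0.2]
finger_gap: 57.0
clock: 36.22
eef_pos: [562.6, -288.5, 170.5]
eef_rot: [-1.572, -0.004, 0.024]
wrist_force: [-0.4, 0.4, 0.9]
finger_gap: 47.3
clock: 36.63
eef_pos: [374.2, -221.5, 169.6]
eef_rot: [-1.573, -0.004, 0.024]
wrist_force: [0.6, -1.3, 1.0]
finger_gap: 30.3
clock: 36.8
eef_pos: [373.4, -215.9, 170.5]
eef_rot: [-1.573, -0.006, 0.023]
wrist_force: [-0.3, -0.7, -0.3]
finger_gap: 30.2
tcp [ 375.2 -217.1  170. ] yaw 1.4 gap 30.3 shift [ 43.5 111.2   9.2] turn [0.1 0.4 0.3]
```

View pics/w19.png

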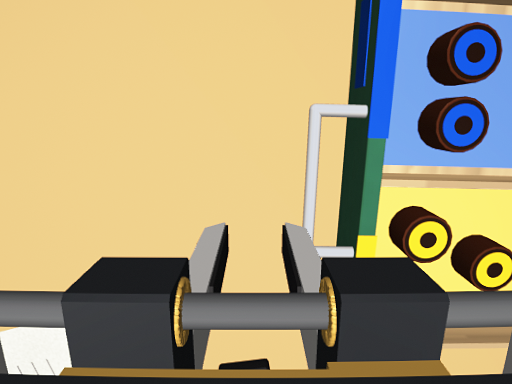

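View pics/t19.png

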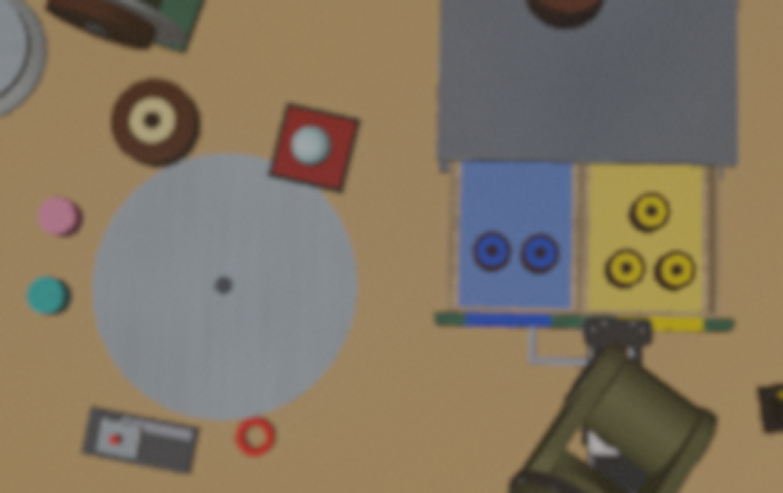

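View pics/s19.png

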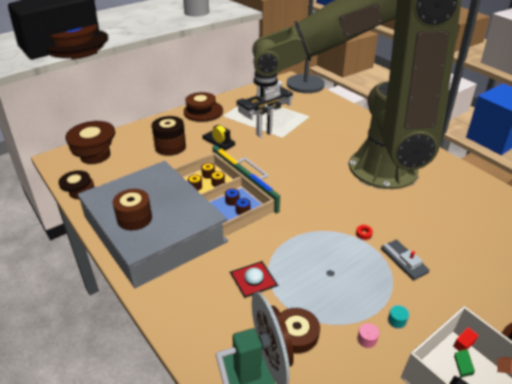

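```bash
python3 - <<'E'
from det import *
im,d,K,D,W=snap('wrist')
for q in((314,120),(311,170),(308,215)):print(onz(*q,69,K,D,W).round(1),pt(*q,d,K,D,W).round(1))
rolls('top')
snap('top','t20')
go((419,-207,59),1)
E
```

```text
[ 421.6 -152.3   69. ] [ 421.4 -152.3   70.5]
[ 421.7 -192.    69. ] [ 421.5 -191.8   70.2]
[ 421.6 -230.1   69. ] [ 421.3 -229.5   70.9]
blue [269.4 185.8] 68 z35 [554. -95.] depthpt [553. -95.  51.]
blue [285.9 186.6] 69 z35 [ 553. -154.] depthpt [ 550. -153.   58.]
blue [274.6 209.9] 90 z35 [ 469. -115.] depthpt [ 467. -114.   74.]
yellow [324.2 172.4] 79 z35 [ 607. -290.] depthpt [ 604. -287.   56.]
yellow [315.7 191.9] 82 z35 [ 536. -260.] depthpt [ 535. -258.   51.]
yellow [333.1 192.5] 83 z35 [ 536. -322.] depthpt [ 534. -319.   51.]
yellow [333.2 211.1] 87 z35 [ 469. -323.] depthpt [ 468. -315.   79.]
yellow [377.8 236.7] 93 z35 [ 383. -482.] depthpt [ 384. -468.   83.]
tcp [ 374.8 -216.8  169.4] yaw 1.4 gap 30.1 shift [ 44.  110.6   8.9] turn [0.1 0.4 0.2]
```

View pics/t20.png

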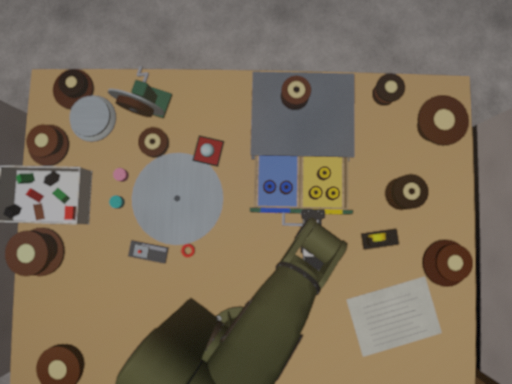

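```bash
python3 -m handwheel '[[[30,5,9,0,0.4,0.2,-0.36],[45,30,9,0,0.4,0.2,-0.36],[45,60,9,0,0.4,0.2,-0.36],[45,70,9,0,0.4,0.2,-0.36],[45,70,9,0,0.4,0.2,-0.36]]]' 10; python3 - <<'E'
from h import *
go((420,-207,58),1)
E
```

```text
clock: 37.52
eef_pos: [418.9, -206.2, 97.2]
eef_rot: [-1.57, 0.004, 0.018]
wrist_force: [-0.1, 0.4, 0.7]
finger_gap: 30.1
tcp [ 418.9 -206.2   97.2] yaw 1.0 gap 30.1 shift [ 1.3 39.2 -0.9] turn [-0.1  0.  -0.2]
```

```bash
python3 -m handwheel '[[[1,15,-1,0,0,0,-0.36],[1,30,-1,0,0,0,-0.36],[1,39,-1,0,0,0,-0.36],[1,39,-1,0,0,0,-0.36],[1,39,-1,0,0,0,-0.36]]]' 10; python3 -m handwheel '[[[0,0,0,0,0,0,-0.6],[0,0,0,0,0,0,-0.8],[0,0,0,0,0,0,-0.9],[0,0,0,0,0,0,-0.9],[0,0,0,0,0,0,-0.9]]]' 20;python3 - <<'E'
from h import *
go((616,-207,58),1)
E
```

```text
clock: 37.93
eef_pos: [420.0, -207.5, 59.1]
eef_rot: [-1.57, 0.004, 0.017]
wrist_force: [-0.5, 0.0, -0.1]
finger_gap: 30.2
clock: 38.35
eef_pos: [420.2, -207.6, 59.6]
eef_rot: [-1.57, 0.003, 0.017]
wrist_force: [-1.1, -0.0, 6.8]
finger_gap: 9.1
tcp [ 420.2 -207.6   59.6] yaw 1.0 gap 9.1 shift [195.8   1.   -2.8] turn [-0.  -0.  -0.2]
```

```bash
python3 -m handwheel '[[[3,0,0,0,0,0,-0.9],[9,0,0,0,0,0,-0.9],[17,0,0,0,0,0,-0.9],[26,0,0,0,0,0,-0.9],[36,0,0,0,0,0,-0.9]]]'; python3 -m handwheel '[[[10,0,0,0,0,0,-0.9],[20,0,0,0,0,0,-0.9],[30,0,0,0,0,0,-0.9],[40,0,0,0,0,0,-0.9],[50,0,0,0,0,0,-0.9]]]';python3 -m handwheel '[[[10,0,0,0,0,0,-0.9],[20,0,0,0,0,0,-0.9],[30,0,0,0,0,0,-0.9],[40,0,0,0,0,0,-0.9],[50,0,0,0,0,0,-0.9]]]';python3 -m handwheel '[[[10,0,0,0,0,0,-0.9],[20,0,0,0,0,0,-0.9],[28,0,0,0,0,0,-0.9],[35,0,0,0,0,0,-0.9],[41,0,0,0,0,0,-0.9]]]';python3 -m handwheel '[[[4,0,0,0,0,0,-0.9],[7,0,0,0,0,0,-0.9],[9,0,0,0,0,0,-0.9],[9,0,0,0,0,0,-0.9]]]'
python3 - <<'E'
from h import *
go((616,-207,58),1)
E
```

```text
clock: 38.77
eef_pos: [457.3, -207.5, 59.7]
eef_rot: [-1.571, 0.003, 0.017]
wrist_force: [-2.1, -7.4, 1.8]
finger_gap: 8.9
clock: 39.18
eef_pos: [508.8, -207.5, 59.7]
eef_rot: [-1.573, 0.002, 0.017]
wrist_force: [-1.8, -9.2, 1.6]
finger_gap: 9.5
clock: 39.6
eef_pos: [560.1, -207.4, 59.7]
eef_rot: [-1.575, 0.001, 0.017]
wrist_force: [-2.8, -9.6, 2.4]
finger_gap: 9.1
clock: 40.02
eef_pos: [602.3, -207.5, 59.8]
eef_rot: [-1.576, 0.0, 0.017]
wrist_force: [-2.0, -8.4, 2.1]
finger_gap: 9.0
clock: 40.35
eef_pos: [612.2, -207.5, 59.8]
eef_rot: [-1.577, -0.001, 0.018]
wrist_force: [1.2, -5.4, 0.9]
finger_gap: 9.1
tcp [ 612.2 -207.5   59.8] yaw 1.0 gap 9.1 shift [3.8 1.8 0.4] turn [0.4 0.  0. ]
```

```bash
python3 -m handwheel '[[[1,0,0,0,0,0,-0.9],[2,0,0,0,0,0,-0.9],[3,0,0,0,0,0,-0.9],[4,0,0,0,0,0,-0.9],[5,0,0,0,0,0,-0.9]]]';python3 -m handwheel '[[[0,0,0,0,0,0,-0.9],[1,0,0,0,0,0,-0.9]]]'
```

```text
clock: 40.77
eef_pos: [615.8, -207.5, 59.7]
eef_rot: [-1.577, 0.003, 0.017]
wrist_force: [-20.9, -4.3, 12.7]
finger_gap: 9.6
clock: 40.93
eef_pos: [615.8, -207.5, 59.7]
eef_rot: [-1.576, 0.006, 0.017]
wrist_force: [-17.4, -3.5, 11.9]
finger_gap: 9.1
```

Force of about 20 N at the stop: the drawer is home. Release and check.

```bash
python3 -m handwheel '[[[0,0,0,0,0,0,-0.6],[0,0,0,0,0,0,-0.4],[0,0,0,0,0,0,-0.4],[0,-15,0,0,0,0,-0.4],[0,-45,0,0,0,0,-0.4]]]' 10;python3 -m handwheel '[[[0,-40,0,0,0,0,-0.4],[-20,-80,0,0,0,0,-0.4],[-60,-100,0,0,0,0,-0.4],[-100,-110,0,0,0,0,-0.4],[-140,-110,0,0,0,0,-0.4]]]' 10;python3 -m handwheel '[[[0,0,0,0,0,0,-0.4],[0,0,0,0,0,0,-0.4]]]'; python3 - <<'E'
from det import *
im,d,K,D,W=snap('wrist','w21')
im,d,K,D,W=snap('top')
cv2.imwrite('pics/t21.png',cv2.resize(im[60:270,100:370],None,fx=2.9,fy=2.8,interpolation=cv2.INTER_CUBIC)[:,:,::-1])
go((616,-207,100),1)
E
```

```text
clock: 41.35
eef_pos: [614.7, -206.3, 101.4]
eef_rot: [-1.573, 0.012, 0.018]
wrist_force: [-0.5, -0.2, -0.5]
finger_gap: 28.6
clock: 41.77
eef_pos: [478.5, -208.1, 215.1]
eef_rot: [-1.575, 0.008, 0.019]
wrist_force: [1.1, -1.2, 0.3]
finger_gap: 28.1
clock: 41.93
eef_pos: [477.8, -208.0, 216.2]
eef_rot: [-1.575, 0.007, 0.018]
wrist_force: [0.3, -1.0, 1.1]
finger_gap: 28.5
tcp [ 479.5 -208.1  215.4] yaw 1.1 gap 27.9 shift [137.3 114.5  -1. ] turn [ 0.2  0.1 -0.4]
```

View pics/w21.png

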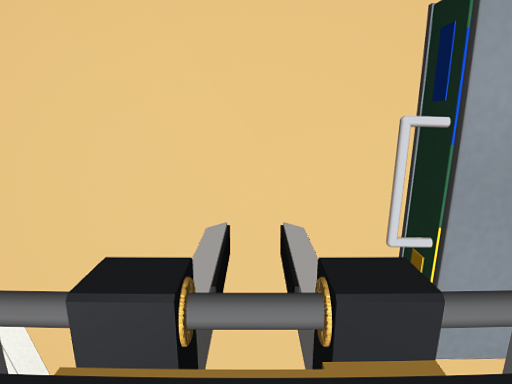

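View pics/t21.png

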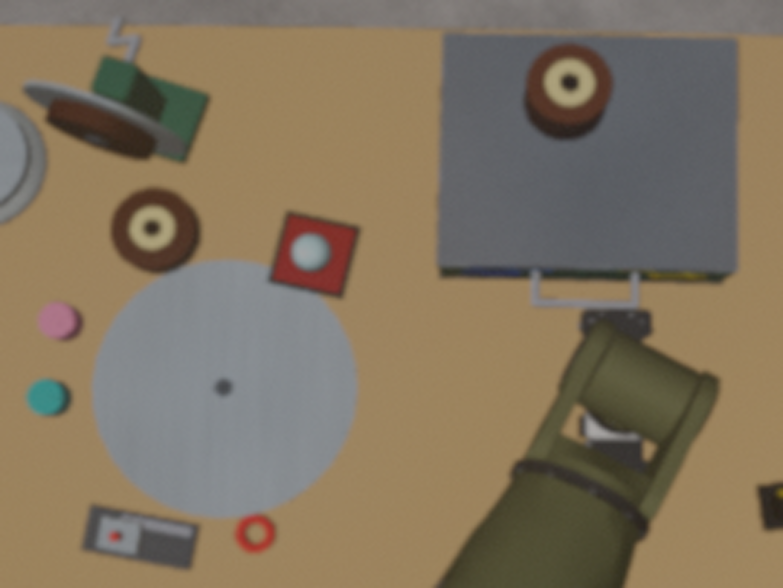

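The drawer is home, with the handle at t21 (535–637, 303) exactly as at the start. The magnifier is on the pad at (311,252), the bystanders are unmoved and the arm is clear.

```bash
python3 -c "
from h import *
im,d,K,D,W=snap('wrist')
print(onz(397,180,69,K,D,W).round(1))
print(order.sign_off())"
```

```text
[ 615.2 -198.5   69. ]
the job is handed in; nothing more can be done
None
```

The job is done and handed in at about 42 s of the 210 s allowed. I opened the drawer about 195 mm and stood the magnifier on the red pad. Then I laid the two blue-cored rolls in the blue bay and the three yellow-cored ones in the yellow bay, and pushed the drawer home at about 0.12 m/s. Only five rolls were on the bench.

**Drawer:** The last view put the handle at x = 615 mm, against 616 mm at the start. The fingers met about 20 N at the stop, so I take it as fully home.

**Magnifier and rolls:** The last top view shows the magnifier near the middle of the pad. All five rolls lay flat in the right bays just before closing; I could not see them after that. All grips on film and glass were set at 10 N, and nothing slipped.

**Bystanders:** None looked to have moved in the last top view.

**Off plan:** On the first roll the fingertips touched the bench, with up to 25 N on the wrist (limit 120 N). I stayed 3 to 5 mm higher on the later picks.

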